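# Let the dish lift down to the warming deck and nip its valve shut

### The arm

A 7-joint arm with a two-finger parallel gripper is mounted at the origin on the work surface. World frame = base frame: x ahead of the robot, y to its left, z up, the work surface at z = 0. Lengths are in m, angles in degrees, forces in N, time in s.
With the tool pointing down it reaches from about 0.35 to 0.9 m from the base axis. Payload 8.1 kg.
Tool frame: the origin (TCP) lies on the front face of the gripper's body, between the roots of the fingers; the fingertips stand 73 mm ahead of it and the grasp point (between the pads) lies 54 mm ahead of it; z points along the fingers, x is the direction in which the jaws open and shut, and the axes are right-handed (so a half turn about z gives the same grasp; the last joint's range is limited). The gripper opens to 85 mm and grips with 20 to 120 N. Pads are 22 mm wide; open, the fingers measure 114 mm over their backs; the gripper's body (76 mm by 85 mm) begins 54 mm behind the grasp point. The pads swing forward as they close: fully open they stand 13 mm farther back than shut.
Start: joints at [64.08, 24.895, 1.432, 90.138, -0.665, 64.973, -4.303], TCP at [0.214, -0.587, 0.304] pointing down, gripper open.
Joint ranges: [-149.89, 149.89], [-25.12, 119.58], [-72.63, 75.52], [4.76, 147.25], [-75.54, 255.54], [6.69, 114.76], [-157.13, 157.13]. Speed limits (degrees/s): [127.2, 127.2, 172.46, 172.46, 180, 180, 180].

### API

Orientations are given as [roll, pitch, yaw] about the fixed x, y, z axes, in that order (R = Rz(yaw) Ry(pitch) Rx(roll)).
In Python, from plant import arm, camera, calibration, finder gives the robot as it stands.
- The arm moves only by the tool play_rows, never from a script. Its argument "motion" is a list that holds one entry, the list of rows, each a list of 6 numbers: the shift along the world's x, y, z in mm, then the turn, a rotation vector about the world's x, y, z in rad. A call has 1 to 20 rows; each row is the pose to reach, as a shift and turn from the pose commanded when the call began; what a row does not reach only later rows make up. A row lasts 1/12 s, in which the tool goes at most 41.7 mm and 7.16 degrees, less where a joint would pass 70% of its speed; a pose out of reach is approached as far as the arm can. A call with a gripper value outside its range is refused whole. "jaw" is the finger opening in mm, from 0 to 85.4, set as the call begins (left out, the last holds). The fingers move at their own pace and stop on an object; "grip_force" is the grip in N (left out, the last holds). Time passes only in rows, so rows that repeat a pose let the fingers close. It gives the time, the measured TCP pose, the force and the opening at its end, in the units of the state.
- arm.observe(): the state, without advancing time (a new reading comes with each control period).
- camera(name): name is "scene" or "top" or "wrist"; returns the picture (384x512x3 uint8, red, green, blue); there is no depth.
- calibration(name): a dict with "intrinsics" (3x3 intrinsics, pixels), "origin" and "attitude" of the camera in the world; the wrist camera has in their place "tool_from_camera" (4x4, takes a point from camera to tool coordinates, whose origin is the TCP and whose axes are the tool frame's). Camera axes: x right, y down, z forward; pixel columns grow to the right and rows downward; lengths in m; the calibration is good to about 2 mm. The wrist camera is an equidistant fisheye: a pixel r from the principal point sees the ray r / f radians off the axis. A picture is of the moment at which its call begins: read the wrist's pose just before it. calibration takes no time and is no camera call.
- arm.job_done(): hands the job in, once; it reports no verdict.
Trained networks look in the newest picture that a camera, given by its name, has taken for a name from the list of things; names that differ only in an ending like _2 or _b are one class to them, and where a whole thing is asked for, a point or a joint stands for the part that bears it (a point fixed in the world has none). Each returns a list of dicts, best first, with "confidence" (0 to 1); they miss things now and then, are a little off and sometimes report something else, mostly with a low value. They report only what shows in the picture. A call takes as long as a camera call.
- finder.search_frame(camera, query): "box" ([left, top, right, bottom] as shares, 0 to 1, of the picture: columns of its width, rows of its height, round what is visible of it).
- finder.mark_of(camera, query): "at" ([column, row] as shares, 0 to 1, of the picture: columns of its width, rows of its height: a listed point, or the origin of a listed thing).
The state is a dict: "t": time; "joint_pos": joint angles; "qvel": joint speeds; "joint_efforts": joint torques, N m; "ee_pos": TCP position; "orientation": TCP orientation; "ft_force": force on the tool from outside, world axes, zero at the start; "wrist_torque": the same for the moment, N m; "opening": finger opening in m.
Only numpy, scipy, OpenCV 4.12 (cv2) and the standard library are available. Lean on these libraries where they do the work, as an engineer would, in place of code of your own. Each camera call takes 0.05 s, during which the arm holds its last target.

### The job

Crack the red release lever of the bench lift open (counter-clockwise seen from above) just enough that the dish tray sinks slowly, no faster than about 15 mm a second, and stop it level with the top of the warming deck beside it. Then shut the valve fully: turn the lever clockwise until you feel it come up against its solid stop, further than you found it, but without leaning on it harder than about 20 N. Let go of the lever, do not touch the tray or its dishes, and leave the bottle, tip box and dish stack where they are.

Things in the scene. Friction and masses are not known exactly. Their poses are not given: they have to be found in the camera images.
- lift: grey base plate (250 x 150 x 14 mm) fixed to the table with a blue barrel; origin on the table under the vertical ram; its own -x points from the ram to the lever's side, +y to the warming deck. The plate runs from x = -165 to +85 mm. The tray overhead (170 mm along x, 150 mm along y) runs from x = -65 to +105 mm
- valve_axis (a point): point on the valve's vertical turning axis at the height of the lever arm (63 mm above the table; 25 mm towards -x and 24 mm towards -y from the ram). Seen from above counter-clockwise opens, clockwise shuts. The lever turns 0.68 rad (102 mm at the post) from its solid closing stop to its open end and stays where it is left
- grip (a point): on the axis of the red upright post at the lever's free end, 95 mm above the table. The post is round, 14 mm in diameter, its top 112 mm and the lever arm's top 67 mm above the table; it stands 150 mm from the valve axis and circles it. At the start it holds the tray but is 13 to 26 mm of post travel short of its closing stop, which can only be felt
- tray_top (a point): point on the upper face of the tray, 60 mm from the tray's middle towards the deck. The tray sinks straight down (115 mm of stroke) and cannot be raised again
- deck_top (a point): point on the upper face of the white warming deck (190 x 150 mm, standing beside the tray with an 8 mm gap), 60 mm from its middle towards the tray; its height is the level that the tray must reach, 40 to 95 mm below where the tray starts
- seal: small seal inside the lift's barrel, pressed on the ram by the valve; it cannot be seen and its position tells nothing. It bears on the ram with about 29 N at the closing stop, 1 N less for each 3 mm of post travel away from it
- tray: aluminium tray with steel ram, and dishes clamped on it up to 33 mm above its top; origin on the ram's axis in its upper face. It starts to sink after the post has moved 3 to 45 mm from its start in the opening direction (the load differs); each further mm of post travel adds about 1 mm/s, up to 35 to 55 mm/s, and the same way back
- valve: the valve's brass hub without the lever; origin on the valve's turning axis on the table plane; its own -x points along the unloaded lever to the post. The lever is of spring steel and bends against it by 1 mm at the post for each 8 N of push. Turning takes about 2 to 6 N at the post when opening, 8 to 12 N when closing; the stop is felt as a steep rise above 13 N
- media_bottle: loose amber jar, 52 mm in diameter, 105 mm high, origin under its centre
- tip_box: loose blue pipette tip box, 100 x 70 x 59 mm, origin under its centre
- dish_stack: loose stack of three dishes, 68 mm in diameter, 45 mm high, origin under its centre

How it is judged (in metres and radians):
On the way:
1. the valve is cracked open and the tray sinks by 10 mm (distance of tray from where it was at the start of the episode above 0.01 m), for 0.2 s.
At the end, for the whole second after the job is handed in: the tray's top is within 6 mm of the level of the deck's top and at rest, and the valve is shut fully (the seal bears on the ram with more than 27.3 N: the lever is left within about 5 mm of post travel of its closing stop) (z of tray_top in the frame of deck_top between -0.006 and 0.006 m and linear speed of tray below 0.001 m/s and contact force between seal and tray above 27.3 N); the robot touches nothing.
It fails at once if the tray sinks faster than 25 mm/s (linear speed of tray above 0.025 m/s).
It fails at once if the lever is leaned on with more than 30 N (bent by more than 3.75 mm at the post) (y of grip in the frame of valve above 0.00375 m or y of grip in the frame of valve below -0.00375 m).
It fails at once if the robot touches the tray or its dishes (contact force between any of the arm, the fingers and tray above 0.5 N).
It fails at once if a bystander is moved by more than 15 mm (distance of any of media_bottle, tip_box, dish_stack from where it was at the start of the episode above 0.015 m).
It also fails if it takes over 72 s, if anything falls off the work surface, if the arm or the gripper's body presses on something with over 40 N, if the wrist force passes 120 N, or if a joint passes its speed limit or range.

## Working session

There is one attempt and no reset: what is moved stays moved. The work goes in short steps, Python scripts to look and compute and a tool call to move; the robot and the scene stay as the last step left them, time stands still between calls to the robot, and variables do not carry over. Pictures are saved under pics/ and viewed, and the job is handed in when it is done.

Besides the shell and the picture viewer there is one more tool, called after "Emit:" as name([rows], argument=value, ...), one row to a line, values as JSON. play_rows: Moves the arm, as the interface text tells. Its arguments: {"type":"object","properties":{"motion":{"type":"array","items":{"type":"array","items":{"type":"array","items":{"type":"number"}}}},"jaw":{"type":"number"},"grip_force":{"type":"number"}},"required":["motion"]}

```bash
mkdir -p pics
cat > h.py <<'E'
import numpy as np,cv2
from plant import arm,camera,calibration,finder
def cal(n):
    c=calibration(n);return np.array(c["intrinsics"]),np.array(c["origin"]),c["attitude"]
def save(n,f):
    im=camera(n);cv2.imwrite("pics/"+f,cv2.cvtColor(im,cv2.COLOR_RGB2BGR));return im
E
python3 - <<'E'
from h import *
print(arm.observe())
for n in("scene","top","wrist"):
    print(n,calibration(n)); save(n,n+"0.png")
for q in("grip","valve_axis","tray_top","deck_top","lift","valve","tray"):
    for n in("scene","top"):
        print(q,n,finder.mark_of(n,q)[:2])
print(arm.observe()["t"])
E
```

```text
{'t': 0.0, 'joint_pos': array([64.07920596, 24.93755948,  1.42887257, 90.19041138, -0.66432377,
       64.97404682, -4.30304808]), 'qvel': array([-0.01404378,  0.06065751,  0.08571056, -0.0746526 ,  0.13254884,
        0.01987837,  0.05059718]), 'joint_efforts': array([ 5.03123138e-04, -6.70478725e+01,  1.02469202e+00, -3.16222250e+01,
        1.54683116e-02,  1.24213501e-02, -7.93979325e-05]), 'ee_pos': array([ 0.21402809, -0.58677881,  0.30310463]), 'orientation': array([ 1.79992057e+02,  9.33883112e-02, -6.99599874e+01]), 'ft_force': array([ 0.10988371,  0.33714568, -0.51812053]), 'wrist_torque': array([-0.01912273, -0.07400809, -0.00319276]), 'opening': 0.08552149638058325}
scene {'intrinsics': array([[433.91804567,   0.        , 253.03591401],
       [  0.        , 433.91804567, 194.33688598],
       [  0.        ,   0.        ,   1.        ]]), 'origin': array([ 0.85739694, -0.12909804,  1.11512027]), 'attitude': array([-1.62273426e+02,  8.39385507e-03,  7.22669371e+01])}
top {'intrinsics': array([[465.25674217,   0.        , 254.76445142],
       [  0.        , 465.25674217, 1
[... 909 characters left out ...]
alve_axis top [{'at': [0.5646, 0.4432], 'confidence': 0.77}]
tray_top scene [{'at': [0.5307, 0.6331], 'confidence': 0.86}]
tray_top top [{'at': [0.5047, 0.3159], 'confidence': 0.62}]
deck_top scene [{'at': [0.5598, 0.6453], 'confidence': 0.76}]
deck_top top [{'at': [0.4643, 0.3391], 'confidence': 0.78}]
lift scene [{'at': [0.5656, 0.6474], 'confidence': 0.74}]
lift top [{'at': [0.5543, 0.425], 'confidence': 0.62}]
valve scene []
valve top [{'at': [0.5648, 0.4547], 'confidence': 0.67}]
tray scene [{'at': [0.6092, 0.4914], 'confidence': 0.61}, {'at': [0.4738, 0.6161], 'confidence': 0.59}]
tray top [{'at': [0.5654, 0.3685], 'confidence': 0.76}, {'at': [0.5049, 0.3161], 'confidence': 0.29}]
0.85
```

View pics/scene0.png

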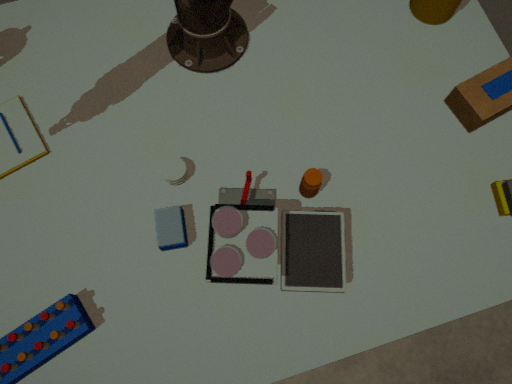

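View pics/top0.png

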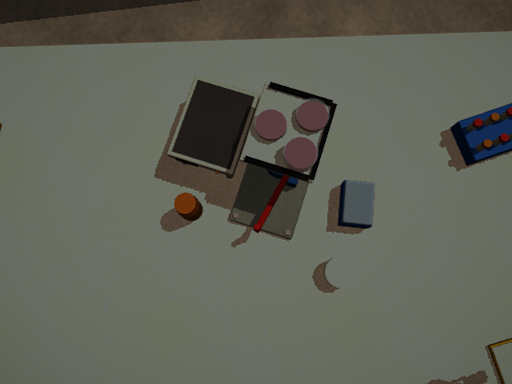

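View pics/wrist0.png

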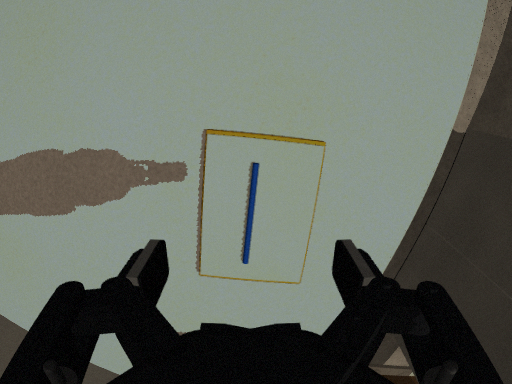

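```bash
cat >> h.py <<'E'
from scipy.spatial.transform import Rotation as Ro
def ray(n,px):
    K,o,a=cal(n);R=Ro.from_euler('xyz',a,degrees=True).as_matrix()
    d=R@np.linalg.inv(K)@np.array([px[0],px[1],1.]);return o,d/np.linalg.norm(d)
def atz(n,px,z):
    o,d=ray(n,px);return o+d*(z-o[2])/d[2]
def tri(ps):
    A=np.zeros((3,3));b=np.zeros(3);L=[ray(n,p) for n,p in ps]
    for o,d in L:
        P=np.eye(3)-np.outer(d,d);A+=P;b+=P@o
    X=np.linalg.solve(A,b);return X,[np.linalg.norm((np.eye(3)-np.outer(d,d))@(X-o))*1e3 for o,d in L]
def proj(n,X):
    K,o,a=cal(n);R=Ro.from_euler('xyz',a,degrees=True).as_matrix()
    p=K@(R.T@(np.array(X)-o));return p[:2]/p[2]
E
python3 - <<'E'
from h import *
print(atz("top",(257,228),.112),atz("scene",(249,172),.112))
print('grip',atz("top",(.5096*512,.5919*384),.095),atz("scene",(.4834*512,.4625*384),.095))
print('axis',atz("top",(.5646*512,.4432*384),.063))
print('lift',atz("top",(.5543*512,.425*384),.0))
print('bottle',atz("top",(186,202),.105), 'box',atz("top",(357,200),.059),'stack',atz("top",(336,273),.045))
print('tray',tri([("top",(.5654*512,.3685*384)),("scene",(243,244))]))
for n,(x0,y0,x1,y1) in {"top":(150,60,360,300),"scene":(190,130,360,300)}.items():
    im=cv2.imread(f"pics/{n}0.png")[y0:y1,x0:x1]
    im=np.clip(im.astype(float)*1.6,0,255).astype(np.uint8)
    s=600/(y1-y0);cv2.imwrite(f"pics/{n}z.png",cv2.resize(im,None,fx=s,fy=s,interpolation=cv2.INTER_CUBIC));print(n,s)
E
```

```text
[ 0.49263338 -0.02616077  0.112     ] [ 0.49378768 -0.02343445  0.112     ]
grip [ 0.49569865 -0.03443693  0.095     ] [ 0.50072489 -0.02972154  0.095     ]
axis [ 0.62431962 -0.1011559   0.063     ]
lift [ 0.6562758 -0.0941372  0.       ]
bottle [0.5526184  0.12145836 0.105     ] box [ 0.55347186 -0.24783223  0.059     ] stack [ 0.39693118 -0.19444802  0.045     ]
tray (array([ 0.6667114 , -0.09540983,  0.14459016]), [np.float64(3.1244960207612538), np.float64(3.1244960207612706)])
top 2.5
scene 3.5294117647058822
```

View pics/topz.png

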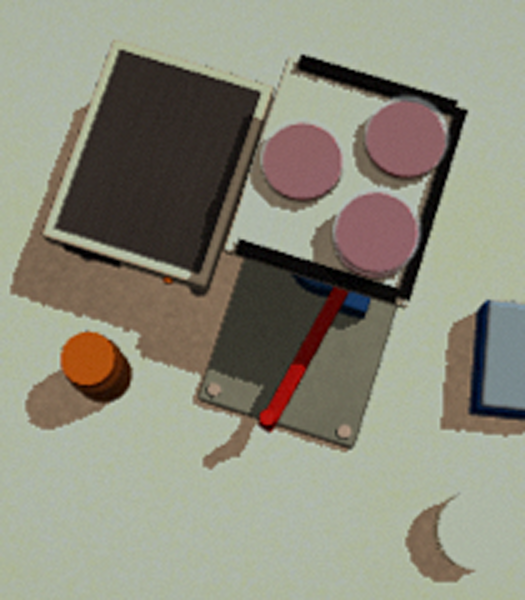

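View pics/scenez.png

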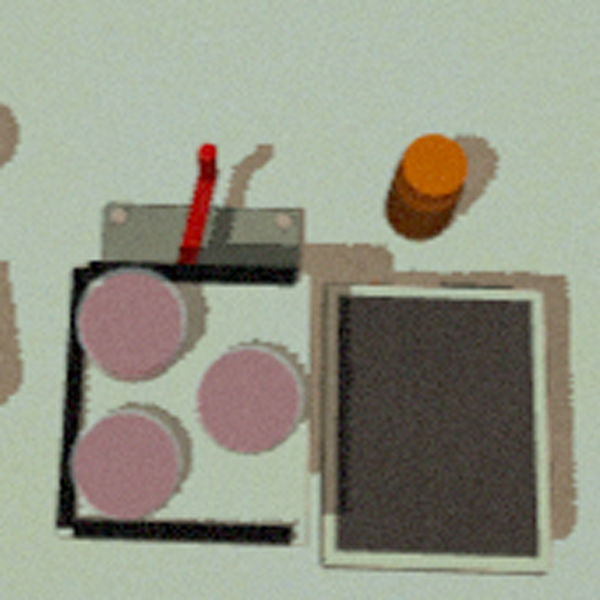

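```bash
cat > fit.py <<'E'
from h import *
from scipy.optimize import least_squares
T=lambda u,v:("top",(150+(u)/2.5,60+(v)/2.5)); S=lambda u,v:("scene",(190+u/3.5294,130+v/3.5294))
# (obs, body, lx, ly)
obs=[(T(197,402),'p',-165,75),(T(352,449),'p',-165,-75),(S(103,204),'p',-165,-75),(S(303,208),'p',-165,75),
(T(291,62),'t',105,75),(T(229,251),'t',-65,75),(T(403,304),'t',-65,-75),(S(303,544),'t',105,75),(S(62,534),'t',105,-75),
(T(114,42),'d',95,150),(T(273,90),'d',95,0),(T(46,235),'d',-95,150),(T(193,274),'d',-95,0),
(S(543,290),'d',-95,150),(S(548,572),'d',95,150),(S(322,566),'d',95,0),(S(335,284),'d',-95,0)]
def pts(p):
    x,y,a,zt,zd,dx=p[:6];c,s=np.cos(a),np.sin(a);r=[]
    for (n,px),b,lx,ly in obs:
        z={'p':.014,'t':zt,'d':zd}[b]
        if b=='d': lx+=dx*1e3; ly+=83
        lx/=1e3;ly/=1e3
        q=proj(n,[x+c*lx-s*ly,y+s*lx+c*ly,z]);r+=list(q-np.array(px))
    return np.array(r)
r=least_squares(pts,[.66,-.094,-.2,.16,.1,0],loss='soft_l1')
print(r.x);print(pts(r.x).reshape(-1,2).round(1))
x,y,a=r.x[:3];c,s=np.cos(a),np.sin(a)
ax=np.array([x+c*-.025+s*.024,y+s*-.025-c*.024]);print('axis',ax)
E
python3 fit.py
```

```text
[ 0.65602296 -0.08488169 -0.33534533  0.1789276   0.10141721  0.01503779]
[[-1.2 -1.5]
 [-0.2 -0.5]
 [ 0.3 -0.6]
 [-0.3 -0.4]
 [-2.7 -1.3]
 [-3.6  0.5]
 [-0.1  1.6]
 [ 2.2  0.3]
 [-0.   1.3]
 [ 0.5 -1. ]
 [ 1.3 -1.1]
 [-0.8  0.9]
 [ 6.7  5.7]
 [-1.6 -0.2]
 [ 0.   0. ]
 [-1.5 -0. ]
 [-4.7 -0. ]]
axis [ 0.62451725 -0.09931743]
```

```bash
sed -i 's/T(193,274)/T(209,290)/; s/S(335,284)/S(320,283)/' fit.py; python3 fit.py
```

```text
[ 0.65591408 -0.0852173  -0.33541688  0.17860648  0.10010095  0.01439227]
[[-1.  -1.4]
 [-0.1 -0.4]
 [ 0.2 -0.6]
 [-0.4 -0.4]
 [-2.5 -1.2]
 [-3.4  0.6]
 [ 0.   1.7]
 [ 2.   0.3]
 [-0.2  1.3]
 [ 0.7 -0.4]
 [ 1.4 -0.6]
 [-0.6  1.3]
 [ 0.3 -0.2]
 [-1.9 -0.3]
 [-0.3 -0.2]
 [-1.7 -0.2]
 [-0.6  0.1]]
axis [ 0.62440734 -0.09965078]
```

```bash
cat >> fit.py <<'E'
print("tri")
for n,a,b in [("tray far+y",T(291,62),S(303,544)),("tray near+y",T(229,251),S(308,280)),("deck far out",T(114,42),S(548,572)),("deck far in",T(273,90),S(322,566)),("deck near out",T(46,235),S(543,290)),("deck near in",T(209,290),S(320,283)),("rim near-y far corner?",T(465,108),S(60,527)),("rim near corner -y",T(406,297),S(78,268)),
 ("dish1",T(301,162),S(250,399)),("dish2",T(375,234),S(131,326)),("dish3",T(405,139),S(125,465))]:
    print(n,*tri([a,b]))
E
python3 fit.py | sed -n '/tri/,$p'
```

```text
Traceback (most recent call last):
  File "fit.py", line 17, in <module>
    r=least_squares(pts,[.66,-.094,-.2,.16,.1,0],loss='soft_l1')
  File "fit.py", line 15, in pts
    q=proj(n,[x+c*lx-s*ly,y+s*lx+c*ly,z]);r+=list(q-np.array(px))
  File "h.py", line 19, in proj
    K,o,a=cal(n);R=Ro.from_euler('xyz',a,degrees=True).as_matrix()
          ~~~^^^
  File "h.py", line 4, in cal
    c=calibration(n);return np.array(c["intrinsics"]),np.array(c["origin"]),c["attitude"]
ValueError: time passes only in moves, steps and waits
```

```bash
python3 - <<'E'
s=open('h.py').read()
s=s.replace('''def cal(n):
    c=calibration(n);return''','''import pickle,os
def cal(n):
    if n not in C: raise KeyError
    c=C[n];return''')
s=s.replace('import pickle,os','''import pickle,os
array=np.array
C={"scene":{'intrinsics': array([[433.91804567,   0.        , 253.03591401],
       [  0.        , 433.91804567, 194.33688598],
       [  0.        ,   0.        ,   1.        ]]), 'origin': array([ 0.85739694, -0.12909804,  1.11512027]), 'attitude': array([-1.62273426e+02,  8.39385507e-03,  7.22669371e+01])},
"top":{'intrinsics': array([[465.25674217,   0.        , 254.76445142],
       [  0.        , 465.25674217, 192.25480923],
       [  0.        ,   0.        ,   1.        ]]), 'origin': array([ 0.39046724, -0.02569625,  1.06979844]), 'attitude': array([-169.51974989,    0.42488213,  -91.65591969])}}
KW=array([[297.31863964,0,250.06282207],[0,297.31863964,189.17848382],[0,0,1]])
TC=array([[ 9.99999745e-01,  2.02108410e-04,  6.84822722e-04,-6.47630621e-04],
       [-3.94743823e-04,  9.55691857e-01,  2.94368680e-01,-7.50618600e-02],
       [-5.94985113e-04, -2.94368875e-01,  9.55691693e-01,-7.03421760e-02],[0,0,0,1]])''',1)
open('h.py','w').write(s)
E
python3 fit.py
```

```text
[ 0.65591408 -0.0852173  -0.33541689  0.17860649  0.10010095  0.01439227]
[[-1.  -1.4]
 [-0.1 -0.4]
 [ 0.2 -0.6]
 [-0.4 -0.4]
 [-2.5 -1.2]
 [-3.4  0.6]
 [ 0.   1.7]
 [ 2.   0.3]
 [-0.2  1.3]
 [ 0.7 -0.4]
 [ 1.4 -0.6]
 [-0.6  1.3]
 [ 0.3 -0.2]
 [-1.9 -0.3]
 [-0.3 -0.2]
 [-1.7 -0.2]
 [-0.6  0.1]]
axis [ 0.62440734 -0.09965079]
tri
tray far+y [ 0.77760466 -0.05339122  0.17748306] [np.float64(0.602701405883126), np.float64(0.6027014058830942)]
tray near+y [0.62129772 0.00185267 0.17551095] [np.float64(1.533101507658736), np.float64(1.5331015076587327)]
deck far out [0.8365398  0.1004087  0.09644908] [np.float64(0.34990159819656674), np.float64(0.34990159819648287)]
deck far in [ 0.78776024 -0.03926329  0.09442874] [np.float64(0.5292421489736763), np.float64(0.5292421489736971)]
deck near out [0.65898969 0.16169743 0.10410756] [np.float64(2.5152727022441934), np.float64(2.515272702244194)]
deck near in [0.60691148 0.02088931 0.09919374] [np.float64(0.41769639767728095), np.float64(0.41769639767729466)]
rim near-y far corner? [ 0.72603823 -0.18885334  0.19716633] [np.float64(0.5686169749789077), np.float64(0.5686169749788017)]
rim near corner -y [ 0.57532833 -0.13454855  0.19569366] [np.float64(0.6769573462806135), np.float64(0.6769573462806577)]
dish1 [ 0.68667238 -0.05780259  0.19404913] [np.float64(0.7350062120752039), np.float64(0.735006212075174)]
dish2 [ 0.62351344 -0.11305824  0.20416385] [np.float64(0.14565404835761325), np.float64(0.14565404835761228)]
dish3 [ 0.70241069 -0.14108244  0.19532618] [np.float64(0.07006471258882184), np.float64(0.07006471258871746)]
```

Emit:
play_rows([
  [[14,28,0,0,0,0.11],[28,56,0,0,0,0.22],[42,84,0,0,0,0.33],[56,112,0,0,0,0.44],[70,140,0,0,0,0.55],[84,168,0,0,0,0.66],[98,197,0,0,0,0.78],[112,225,0,0,0,0.9],[126,253,0,0,0,1.02],[140,281,0,0,0,1.14],[154,309,0,0,0,1.26],[168,337,0,0,0,1.38],[182,365,0,0,0,1.5],[196,393,0,0,0,1.62],[210,421,0,0,0,1.74],[224,450,0,0,0,1.86],[238,478,0,0,0,1.98],[252,506,0,0,0,2.09],[266,534,0,0,0,2.19],[279,562,0,0,0,2.278]],
], jaw=55)

```text
t: 2.52
ee_pos: [0.4938, -0.0239, 0.3042]
orientation: [180.0, -0.0, 60.8]
ft_force: [1.3, -0.6, 1.0]
opening: 0.0555
```

Run:
```python
from h import *
s=arm.observe();print(s['t'],s['ee_pos'],s['orientation'],s['joint_pos'],s['ft_force'])
for n in("wrist","top","scene"): save(n,n+"1.png")
```

```text
2.5167 [ 0.49378238 -0.02386343  0.30415881] [ 1.79961067e+02 -1.22137564e-02  6.08255042e+01] [ 28.28308798  17.34823812 -39.53365074 105.48812218  12.48909125
  61.50614551  44.8537001 ] [ 1.2703482  -0.57071707  0.98505518]
```

View pics/wrist1.png

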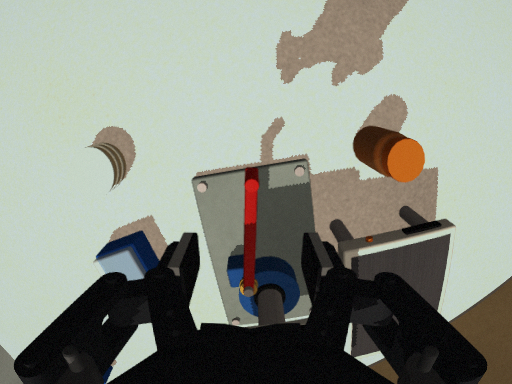

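View pics/top1.png

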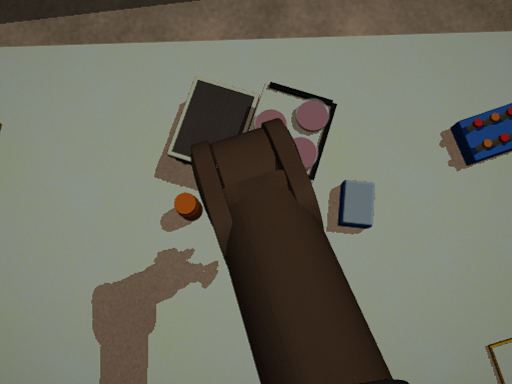

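View pics/scene1.png

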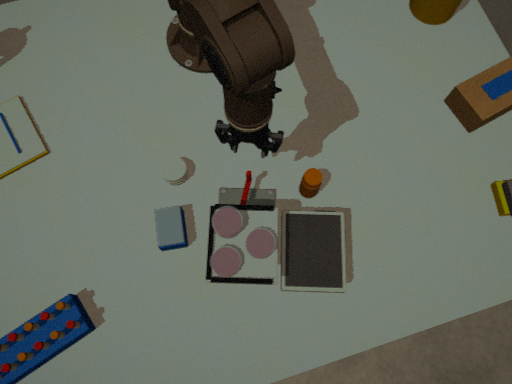

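```bash
cat >> h.py <<'E'
def wray(s,px):
    u=(np.array(px)-KW[:2,2])/KW[0,0];r=np.hypot(*u)+1e-12
    d=np.array([*(u/r*np.sin(r)),np.cos(r)])
    R=Ro.from_euler('xyz',s['orientation'],degrees=True).as_matrix()
    o=np.array(s['ee_pos'])+R@TC[:3,3];return o,R@TC[:3,:3]@d
def watz(s,px,z):
    o,d=wray(s,px);return o+d*(z-o[2])/d[2]
E
python3 - <<'E'
from h import *
s=arm.observe()
print(watz(s,(252,186),.112),watz(s,(248,287),.067))
print(s['t'],watz(s,(453,222),.1),watz(s,(348,258),.1),watz(s,(193,179),.014),watz(s,(307,157),.014))
E
```

```text
[ 0.49696639 -0.02260733  0.112     ] [ 0.62181322 -0.09715789  0.067     ]
2.6667 [0.65777366 0.16630003 0.1       ] [0.62439124 0.02831591 0.1       ] [ 0.47803965 -0.09688454  0.014     ] [0.52319527 0.04230287 0.014     ]
```

Emit:
play_rows([
  [[1,0,-30,0,0,0],[1,0,-60,0,0,0],[1,0,-85,0,0,0],[1,0,-110,0,0,0],[1,0,-130,0,0,0],[1,0,-143,0,0,0],[1,0,-153,0,0,0],[1,0,-153,0,0,0],[1,0,-153,0,0,0]],
])

```text
t: 3.42
ee_pos: [0.494, -0.0258, 0.151]
orientation: [-180.0, 0.0, 60.5]
ft_force: [-0.1, -0.4, 0.3]
opening: 0.0549
```

Run:
```python
from h import *
for n in("wrist","scene"): save(n,n+"2.png")
im=cv2.imread("pics/scene2.png")[110:300,190:360]
cv2.imwrite("pics/s2z.png",cv2.resize(np.clip(im*1.5,0,255).astype(np.uint8),None,fx=3.1,fy=3.1,interpolation=cv2.INTER_CUBIC))
```

```text
(no output)
```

View pics/wrist2.png

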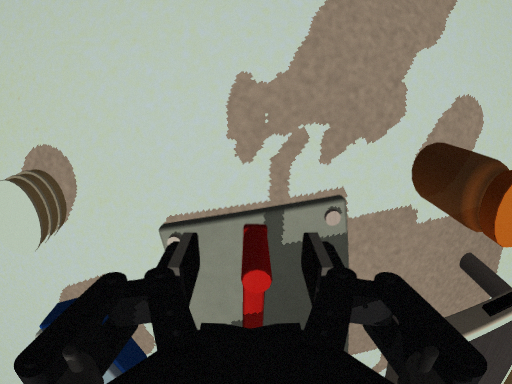

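View pics/s2z.png

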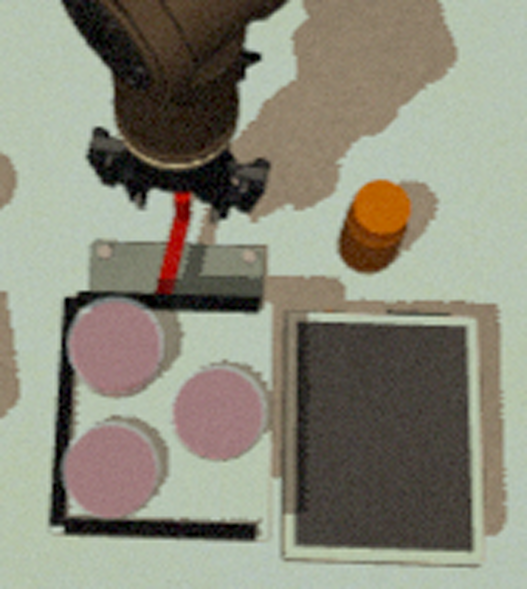

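Run:
```python
from h import *
s=arm.observe();p=watz(s,(257,280),.112);print(s['t'],s['ee_pos'],p)
R=Ro.from_euler('xyz',s['orientation'],degrees=True).as_matrix();print((R.T@(p-s['ee_pos']))*1e3)
```

```text
3.5167 [ 0.49469501 -0.02541198  0.15181604] [ 0.4968673  -0.02371632  0.112     ]
[ 2.52370995  1.0037416  39.81877123]
```

Emit:
play_rows([
  [[1,1,0,0,0,0],[2,2,0,0,0,0],[2,2,0,0,0,0]],
], jaw=26)

```text
t: 3.77
ee_pos: [0.4967, -0.0229, 0.1515]
orientation: [179.9, -0.0, 60.6]
ft_force: [-0.4, 0.5, -0.0]
opening: 0.0259
```

Emit:
play_rows([
  [[0,0,0,0,0,0],[0,0,0,0,0,0],[0,0,0,0,0,0],[0,0,0,0,0,0]],
])

```text
t: 4.1
ee_pos: [0.4961, -0.0232, 0.1509]
orientation: [180.0, -0.0, 60.6]
ft_force: [0.5, -0.2, -0.4]
opening: 0.0262
```

Emit:
play_rows([
  [[0,0,0,0,0,0],[0,0,0,0,0,0],[0,0,0,0,0,0],[0,0,0,0,0,0],[0,0,0,0,0,0],[0,0,0,0,0,0],[0,0,0,0,0,0]],
], jaw=13, grip_force=20)

```text
t: 4.68
ee_pos: [0.496, -0.0233, 0.1509]
orientation: [-180.0, 0.0, 60.6]
ft_force: [-1.3, -0.6, 1.1]
opening: 0.0134
```

Run:
```python
from h import *
s=arm.observe();print(s['t'],s['ee_pos'],s['ft_force'],s['opening']);
for n in("wrist","scene","top"): save(n,n+"3.png")
```

```text
4.6833 [ 0.49603523 -0.0232675   0.15088118] [-1.29014314 -0.59681251  1.094114  ] 0.013411537379952678
```

View pics/wrist3.png

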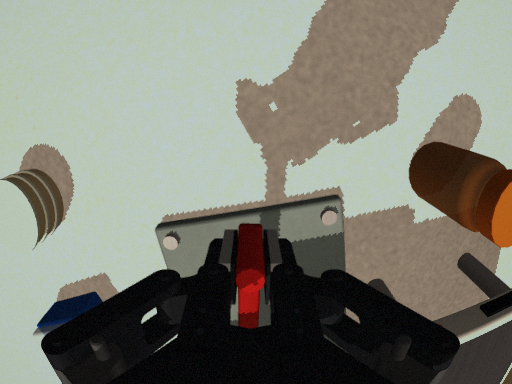

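View pics/top3.png

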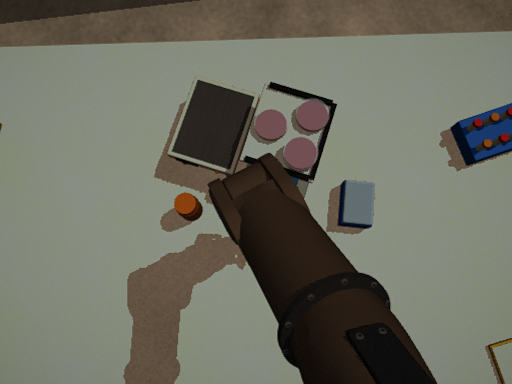

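```bash
cat > trk.py <<'E'
from h import *
import sys
from scipy.optimize import minimize_scalar
L=(.656,-.085,-.3354)
def w(lx,ly,z):
    c,s=np.cos(L[2]),np.sin(L[2]);return np.stack([L[0]+c*lx-s*ly,L[1]+s*lx+c*ly,z+0*lx],-1)
gx,gy=np.meshgrid(np.linspace(-.068,.108,120),np.linspace(-.080,.074,110));gx,gy=gx.ravel(),gy.ravel()
def P(n,X):
    K,o,a=cal(n);R=Ro.from_euler('xyz',a,degrees=True).as_matrix();p=(X-o)@R@K.T;return (p[:,:2]/p[:,2:]).astype(np.float32)
def smp(im,p): return cv2.remap(im,p[:,0].reshape(-1,1),p[:,1].reshape(-1,1),cv2.INTER_CUBIC).ravel()
def load(f): return cv2.GaussianBlur(cv2.imread(f).astype(np.float32).mean(2),(0,0),.8)
def ncc(a,b):
    a=a-a.mean();b=b-b.mean();return (a*b).sum()/np.sqrt((a*a).sum()*(b*b).sum())
def drop(n,im1,ref=None,h=.015,z0=.177):
    ref=load(f"pics/{n}0.png") if ref is None else ref
    a=smp(ref,P(n,w(gx,gy,z0+h)))
    f=lambda d:-ncc(a,smp(im1,P(n,w(gx,gy,z0+h-d))))
    g=np.linspace(-.01,.115,51);v=[f(d) for d in g];i=int(np.argmin(v))
    r=minimize_scalar(f,bounds=(g[max(i-1,0)],g[min(i+1,50)]),method='bounded',options={'xatol':1e-5});return r.x*1e3,-r.fun
if __name__=="__main__":
    k=sys.argv[1];s=arm.observe();print('t',round(s['t'],3),'ee',s['ee_pos'].round(4),'F',s['ft_force'].round(1))
    R=np.array([-.505,-.863]);print('F_open',round(float(s['ft_force'][:2]@R),1))
    for n in("scene","top"):
        save(n,f"{n}_{k}.png");d,c=drop(n,load(f"pics/{n}_{k}.png"));print(n,'drop %.1f ncc %.3f'%(d,c))
E
python3 trk.py a
python3 -c "
import numpy as np
a=np.radians(149.7)
for s in list(range(-30,60,2)): t=s/150; print(s,(150*(np.cos(a+t)-np.cos(a))).round(1),(150*(np.sin(a+t)-np.sin(a))).round(1),round(t,3))"
```

```text
t 4.833 ee [ 0.496  -0.0233  0.1509] F [-2.2 -1.3  0.4]
F_open 2.2
scene drop 0.0 ncc 0.999
top drop -0.4 ncc 0.940
-30 17.6 24.2 -0.2
-28 16.3 22.7 -0.187
-26 15.0 21.2 -0.173
-24 13.7 19.7 -0.16
-22 12.5 18.1 -0.147
-20 11.2 16.5 -0.133
-18 10.0 15.0 -0.12
-16 8.8 13.4 -0.107
-14 7.6 11.7 -0.093
-12 6.5 10.1 -0.08
-10 5.3 8.5 -0.067
-8 4.2 6.8 -0.053
-6 3.1 5.1 -0.04
-4 2.1 3.4 -0.027
-2 1.0 1.7 -0.013
0 0.0 0.0 0.0
2 -1.0 -1.7 0.013
4 -2.0 -3.5 0.027
6 -2.9 -5.2 0.04
8 -3.9 -7.0 0.053
10 -4.8 -8.8 0.067
12 -5.6 -10.6 0.08
14 -6.5 -12.4 0.093
16 -7.3 -14.2 0.107
18 -8.1 -16.0 0.12
20 -8.9 -17.9 0.133
22 -9.7 -19.7 0.147
24 -10.4 -21.6 0.16
26 -11.1 -23.5 0.173
28 -11.8 -25.3 0.187
30 -12.5 -27.2 0.2
32 -13.1 -29.1 0.213
34 -13.7 -31.0 0.227
36 -14.3 -33.0 0.24
38 -14.8 -34.9 0.253
40 -15.4 -36.8 0.267
42 -15.9 -38.7 0.28
44 -16.4 -40.7 0.293
46 -16.8 -42.6 0.307
48 -17.2 -44.6 0.32
50 -17.6 -46.5 0.333
52 -18.0 -48.5 0.347
54 -18.4 -50.5 0.36
56 -18.7 -52.4 0.373
58 -19.0 -54.4 0.387
```

Emit:
play_rows([
  [[-1,-1.7,0,0,0,0.013],[-2,-3.5,0,0,0,0.027],[-2.9,-5.2,0,0,0,0.04],[-2.9,-5.2,0,0,0,0.04],[-2.9,-5.2,0,0,0,0.04],[-2.9,-5.2,0,0,0,0.04],[-2.9,-5.2,0,0,0,0.04]],
])

```text
t: 5.52
ee_pos: [0.4933, -0.0283, 0.151]
orientation: [180.0, -0.0, 62.8]
ft_force: [0.2, 2.3, 1.7]
opening: 0.014
```

```bash
python3 trk.py b
```

```text
t 5.517 ee [ 0.4933 -0.0283  0.151 ] F [0.2 2.3 1.7]
F_open -2.1
scene drop -0.0 ncc 0.999
top drop -0.4 ncc 0.957
```

Emit:
play_rows([
  [[-1,-1.8,0,0,0,0.013],[-1.9,-3.6,0,0,0,0.027],[-1.9,-3.6,0,0,0,0.027],[-1.9,-3.6,0,0,0,0.027],[-1.9,-3.6,0,0,0,0.027],[-1.9,-3.6,0,0,0,0.027],[-1.9,-3.6,0,0,0,0.027]],
])

```text
t: 6.2
ee_pos: [0.4913, -0.0321, 0.1509]
orientation: [-180.0, 0.0, 64.4]
ft_force: [-0.8, 2.4, 2.1]
opening: 0.0133
```

```bash
python3 trk.py c
```

```text
t 6.2 ee [ 0.4913 -0.0321  0.1509] F [-0.8  2.4  2.1]
F_open -1.7
scene drop -0.0 ncc 0.999
top drop -0.2 ncc 0.971
```

Emit:
play_rows([
  [[-1,-2.2,0,0,0,0.016],[-2.1,-4.5,0,0,0,0.033],[-2.1,-4.5,0,0,0,0.033],[-2.1,-4.5,0,0,0,0.033],[-2.1,-4.5,0,0,0,0.033],[-2.1,-4.5,0,0,0,0.033],[-2.1,-4.5,0,0,0,0.033]],
])

```text
t: 6.88
ee_pos: [0.4891, -0.0366, 0.1509]
orientation: [-180.0, 0.0, 66.3]
ft_force: [-2.0, 2.2, 2.0]
opening: 0.0134
```

```bash
python3 trk.py d
```

```text
t 6.883 ee [ 0.4891 -0.0366  0.1509] F [-2.   2.2  2. ]
F_open -0.8
scene drop -0.0 ncc 0.999
top drop -0.2 ncc 0.981
```

15→20: (-2.0,-4.8).

Emit:
play_rows([
  [[-1,-2.4,0,0,0,0.016],[-2,-4.8,0,0,0,0.033],[-2,-4.8,0,0,0,0.033],[-2,-4.8,0,0,0,0.033],[-2,-4.8,0,0,0,0.033],[-2,-4.8,0,0,0,0.033],[-2,-4.8,0,0,0,0.033]],
])

```text
t: 7.57
ee_pos: [0.4871, -0.0413, 0.1509]
orientation: [-180.0, 0.0, 68.2]
ft_force: [-2.7, 2.4, 3.3]
opening: 0.0134
```

```bash
python3 trk.py e
```

```text
t 7.567 ee [ 0.4871 -0.0413  0.1509] F [-2.7  2.4  3.3]
F_open -0.7
scene drop -0.0 ncc 0.998
top drop -0.1 ncc 0.988
```

Emit:
play_rows([
  [[-0.8,-1.9,0,0,0,0.014],[-1.5,-3.7,0,0,0,0.027],[-1.5,-3.7,0,0,0,0.027],[-1.5,-3.7,0,0,0,0.027],[-1.5,-3.7,0,0,0,0.027],[-1.5,-3.7,0,0,0,0.027],[-1.5,-3.7,0,0,0,0.027]],
])

```text
t: 8.25
ee_pos: [0.4857, -0.0448, 0.1509]
orientation: [-180.0, -0.0, 69.8]
ft_force: [-3.1, 2.7, 4.4]
opening: 0.0133
```

```bash
python3 trk.py f
```

```text
t 8.25 ee [ 0.4857 -0.0448  0.1509] F [-3.1  2.7  4.4]
F_open -0.7
scene drop -0.0 ncc 0.998
top drop -0.0 ncc 0.989
```

24→29: (-1.8,-4.7),.033.

Emit:
play_rows([
  [[-0.9,-2.3,0,0,0,0.016],[-1.8,-4.7,0,0,0,0.033],[-1.8,-4.7,0,0,0,0.033],[-1.8,-4.7,0,0,0,0.033],[-1.8,-4.7,0,0,0,0.033],[-1.8,-4.7,0,0,0,0.033],[-1.8,-4.7,0,0,0,0.033]],
])

```text
t: 8.93
ee_pos: [0.4839, -0.0496, 0.1509]
orientation: [-180.0, -0.0, 71.6]
ft_force: [-3.4, 4.3, 3.5]
opening: 0.0135
```

```bash
python3 trk.py g
```

```text
t 8.933 ee [ 0.4839 -0.0496  0.1509] F [-3.4  4.3  3.5]
F_open -2.0
scene drop -0.0 ncc 0.998
top drop 0.0 ncc 0.989
```

29→34: (-1.6,-4.8),.033.

Emit:
play_rows([
  [[-0.8,-2.4,0,0,0,0.016],[-1.6,-4.8,0,0,0,0.033],[-1.6,-4.8,0,0,0,0.033],[-1.6,-4.8,0,0,0,0.033],[-1.6,-4.8,0,0,0,0.033],[-1.6,-4.8,0,0,0,0.033],[-1.6,-4.8,0,0,0,0.033]],
])

```text
t: 9.62
ee_pos: [0.4822, -0.0544, 0.1509]
orientation: [-180.0, -0.0, 73.5]
ft_force: [-2.6, 3.6, 3.8]
opening: 0.0134
```

```bash
python3 trk.py i
```

```text
t 9.617 ee [ 0.4822 -0.0544  0.1509] F [-2.6  3.6  3.8]
F_open -1.8
scene drop -0.0 ncc 0.998
top drop -0.1 ncc 0.987
```

34→39: (-1.4,-4.9).

Emit:
play_rows([
  [[-0.7,-2.4,0,0,0,0.016],[-1.4,-4.9,0,0,0,0.033],[-1.4,-4.9,0,0,0,0.033],[-1.4,-4.9,0,0,0,0.033],[-1.4,-4.9,0,0,0,0.033],[-1.4,-4.9,0,0,0,0.033],[-1.4,-4.9,0,0,0,0.033]],
])

```text
t: 10.3
ee_pos: [0.4808, -0.0593, 0.1509]
orientation: [-180.0, -0.0, 75.4]
ft_force: [-5.1, 3.6, 5.0]
opening: 0.0135
```

```bash
python3 trk.py j
```

```text
t 10.3 ee [ 0.4808 -0.0593  0.1509] F [-5.1  3.6  5. ]
F_open -0.6
scene drop 0.5 ncc 0.998
top drop 0.4 ncc 0.977
```

Emit:
play_rows([
  [[-0.3,-1,0,0,0,0.007],[-0.5,-2,0,0,0,0.013],[-0.5,-2,0,0,0,0.013],[-0.5,-2,0,0,0,0.013],[-0.5,-2,0,0,0,0.013],[-0.5,-2,0,0,0,0.013]],
])

```text
t: 10.9
ee_pos: [0.4803, -0.0611, 0.1509]
orientation: [-180.0, -0.0, 76.2]
ft_force: [-4.0, 4.7, 4.8]
opening: 0.0132
```

```bash
python3 trk.py k
```

```text
t 10.9 ee [ 0.4803 -0.0611  0.1509] F [-4.   4.7  4.8]
F_open -2.0
scene drop 2.0 ncc 0.997
top drop 2.0 ncc 0.974
```

Emit:
play_rows([
  [[-0.4,-1.6,0,0,0,0.011],[-0.8,-3.2,0,0,0,0.022],[-1.1,-4.8,0,0,0,0.033],[-1.1,-4.8,0,0,0,0.033],[-1.1,-4.8,0,0,0,0.033],[-1.1,-4.8,0,0,0,0.033],[-1.1,-4.8,0,0,0,0.033],[-1.1,-4.8,0,0,0,0.033],[-1.1,-4.8,0,0,0,0.033],[-1.1,-4.8,0,0,0,0.033]],
])

```text
t: 11.83
ee_pos: [0.4792, -0.0659, 0.1509]
orientation: [-180.0, -0.0, 78.1]
ft_force: [-4.9, 5.2, 5.0]
opening: 0.0134
```

```bash
python3 trk.py l; sleep 0; python3 trk.py m
```

```text
t 11.833 ee [ 0.4792 -0.0659  0.1509] F [-4.9  5.2  5. ]
F_open -2.0
scene drop 10.2 ncc 0.996
top drop 10.7 ncc 0.966
t 11.933 ee [ 0.4792 -0.0659  0.1509] F [-3.9  2.6  4. ]
F_open -0.2
scene drop 11.3 ncc 0.996
top drop 11.6 ncc 0.965
```

Emit:
play_rows([
  [[0,0,0,0,0,0],[0,0,0,0,0,0],[0,0,0,0,0,0],[0,0,0,0,0,0],[0,0,0,0,0,0],[0,0,0,0,0,0],[0,0,0,0,0,0],[0,0,0,0,0,0],[0,0,0,0,0,0],[0,0,0,0,0,0],[0,0,0,0,0,0],[0,0,0,0,0,0],[0,0,0,0,0,0],[0,0,0,0,0,0],[0,0,0,0,0,0]],
])

```text
t: 13.28
ee_pos: [0.4791, -0.0659, 0.1509]
orientation: [-180.0, -0.0, 78.1]
ft_force: [-4.8, 4.6, 5.2]
opening: 0.0137
```

```bash
python3 trk.py n
```

```text
t 13.283 ee [ 0.4791 -0.0659  0.1509] F [-4.8  4.6  5.2]
F_open -1.6
scene drop 25.6 ncc 0.996
top drop 26.0 ncc 0.952
```

Emit:
play_rows([
  [[0,0,0,0,0,0],[0,0,0,0,0,0],[0,0,0,0,0,0],[0,0,0,0,0,0],[0,0,0,0,0,0],[0,0,0,0,0,0],[0,0,0,0,0,0],[0,0,0,0,0,0],[0,0,0,0,0,0],[0,0,0,0,0,0],[0,0,0,0,0,0],[0,0,0,0,0,0],[0,0,0,0,0,0],[0,0,0,0,0,0],[0,0,0,0,0,0],[0,0,0,0,0,0],[0,0,0,0,0,0],[0,0,0,0,0,0],[0,0,0,0,0,0],[0,0,0,0,0,0]],
])

```text
t: 15.05
ee_pos: [0.4791, -0.0659, 0.1509]
orientation: [-180.0, -0.0, 78.1]
ft_force: [-4.2, 4.3, 4.4]
opening: 0.0132
```

```bash
python3 trk.py o
```

```text
t 15.05 ee [ 0.4791 -0.0659  0.1509] F [-4.2  4.3  4.4]
F_open -1.6
scene drop 44.7 ncc 0.996
top drop 45.1 ncc 0.940
```

Emit:
play_rows([
  [[0,0,0,0,0,0],[0,0,0,0,0,0],[0,0,0,0,0,0],[0,0,0,0,0,0],[0,0,0,0,0,0],[0,0,0,0,0,0],[0,0,0,0,0,0],[0,0,0,0,0,0],[0,0,0,0,0,0],[0,0,0,0,0,0],[0,0,0,0,0,0],[0,0,0,0,0,0],[0.4,1.9,0,0,0,-0.013],[0.9,3.9,0,0,0,-0.027],[1.4,5.8,0,0,0,-0.04],[2,7.7,0,0,0,-0.053],[2.5,9.6,0,0,0,-0.067],[3.1,11.6,0,0,0,-0.08],[3.1,11.6,0,0,0,-0.08],[3.1,11.6,0,0,0,-0.08]],
])

```text
t: 16.82
ee_pos: [0.4815, -0.0568, 0.1507]
orientation: [-179.9, 0.2, 73.4]
ft_force: [-6.8, -4.5, 6.1]
opening: 0.0132
```

```bash
python3 trk.py p;python3 trk.py q
python3 - <<'E'
import cv2,numpy as np
for n,(x0,y0,x1,y1) in {"top":(150,60,360,240),"scene":(190,180,360,300)}.items():
    im=cv2.imread(f"pics/{n}_q.png")[y0:y1,x0:x1]
    cv2.imwrite(f"pics/{n}qz.png",cv2.resize(np.clip(im*1.6,0,255).astype(np.uint8),None,fx=750/(x1-x0),fy=750/(x1-x0),interpolation=cv2.INTER_CUBIC)[:600])
E
```

```text
t 16.817 ee [ 0.4815 -0.0568  0.1507] F [-6.8 -4.5  6.1]
F_open 7.3
scene drop 61.7 ncc 0.995
top drop 61.9 ncc 0.931
t 16.917 ee [ 0.4815 -0.0568  0.1507] F [-5.5 -4.4  5.9]
F_open 6.6
scene drop 62.0 ncc 0.995
top drop 62.2 ncc 0.930
```

View pics/topqz.png

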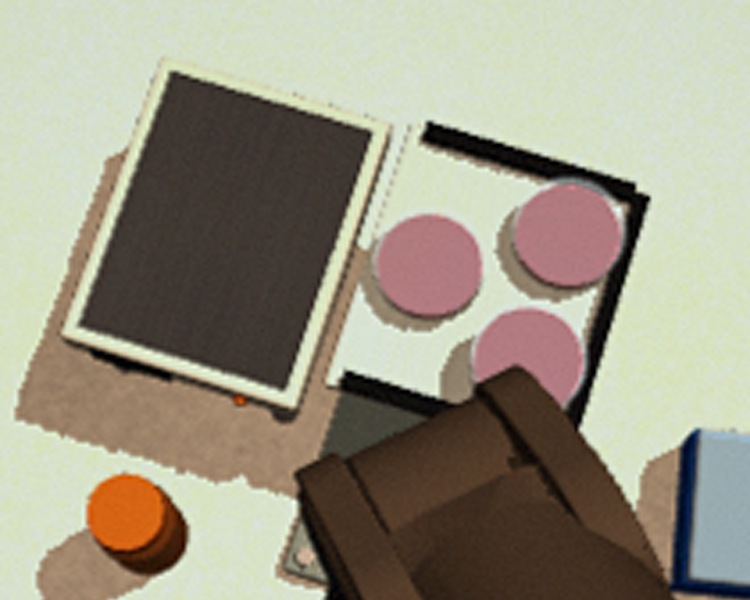

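View pics/sceneqz.png

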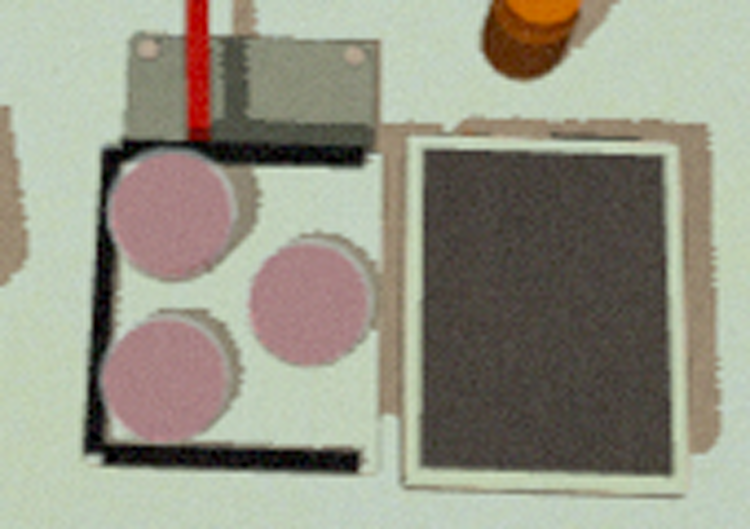

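Emit:
play_rows([
  [[1,3,0,0,0,-0.02],[1.9,5.7,0,0,0,-0.04],[1.9,5.7,0,0,0,-0.04],[1.9,5.7,0,0,0,-0.04]],
])

```text
t: 17.35
ee_pos: [0.4834, -0.0512, 0.1506]
orientation: [-179.9, 0.2, 71.1]
ft_force: [-6.3, -5.2, 6.1]
opening: 0.0134
```

```bash
python3 trk.py r;python3 trk.py s
```

```text
t 17.35 ee [ 0.4834 -0.0512  0.1506] F [-6.3 -5.2  6.1]
F_open 7.6
scene drop 63.0 ncc 0.994
top drop 63.1 ncc 0.932
t 17.45 ee [ 0.4833 -0.0512  0.1506] F [-7.6 -5.6  6.1]
F_open 8.7
scene drop 63.0 ncc 0.994
top drop 63.1 ncc 0.932
```

```bash
cat > fd.py <<'E'
from h import *
print(arm.observe()['t'])
for q in("tray_top","deck_top"):
    r=[]
    for n in("scene","top"):
        m=finder.mark_of(n,q)[:1]
        if m: r.append((n,(m[0]['at'][0]*512,m[0]['at'][1]*384)))
        print(q,n,m)
    if len(r)==2: print(tri(r))
E
python3 - <<'E'
from h import *
print(tri([("scene",(271.7,243.1)),("top",(258.4,121.3))]),tri([("scene",(286.6,247.8)),("top",(237.7,130.2))]))
E
python3 fd.py
python3 - <<'E'
import cv2,numpy as np
def crop(f,x0,y0,w,h,s,o):
    im=cv2.imread(f)[y0:y0+h,x0:x0+w];cv2.imwrite(o,cv2.resize(np.clip(im*1.4,0,255).astype(np.uint8),None,fx=s,fy=s,interpolation=cv2.INTER_NEAREST))
crop("pics/top_s.png",215,75,100,75,8,"pics/c1.png")
crop("pics/scene_s.png",205,205,100,75,8,"pics/c2.png")
crop("pics/scene_s.png",250,225,100,75,8,"pics/c3.png")
E
```

```text
(array([ 0.69417824, -0.03504057,  0.1948929 ]), [np.float64(0.10423648783588658), np.float64(0.10423648783585218)]) (array([0.70198939, 0.00567248, 0.11695932]), [np.float64(3.205406997348835), np.float64(3.2054069973488795)])
17.55
tray_top scene [{'at': [0.5258, 0.6477], 'confidence': 0.69}]
tray_top top [{'at': [0.5014, 0.3471], 'confidence': 0.73}]
(array([ 0.69246877, -0.03431802,  0.12164687]), [np.float64(2.824609765813232), np.float64(2.8246097658132707)])
deck_top scene [{'at': [0.5645, 0.6422], 'confidence': 0.68}]
deck_top top [{'at': [0.4684, 0.3344], 'confidence': 0.58}]
(array([0.70235074, 0.00530679, 0.1308216 ]), [np.float64(1.5891232445987153), np.float64(1.5891232445986851)])
```

View pics/c1.png

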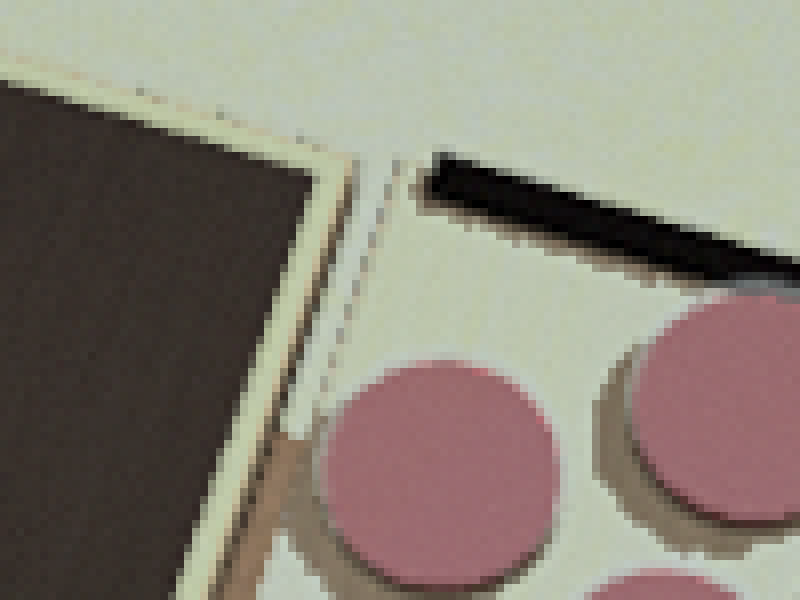

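View pics/c2.png

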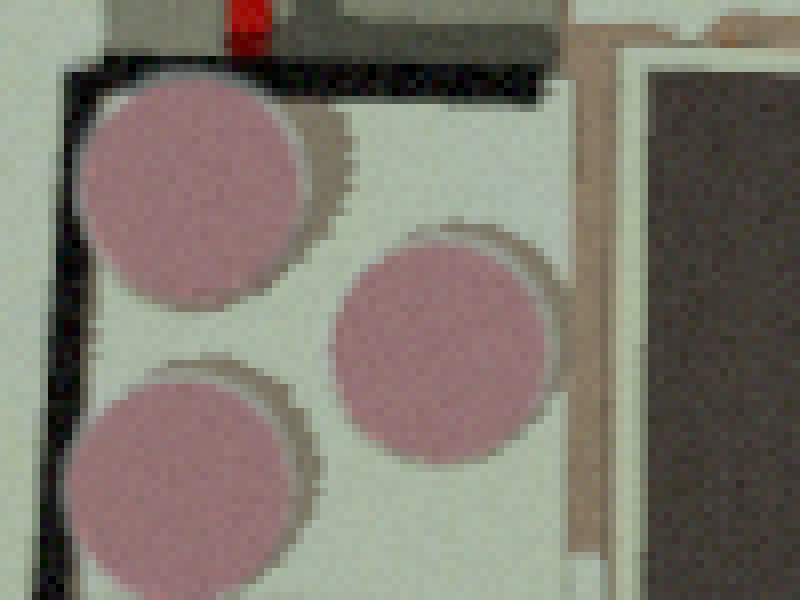

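View pics/c3.png

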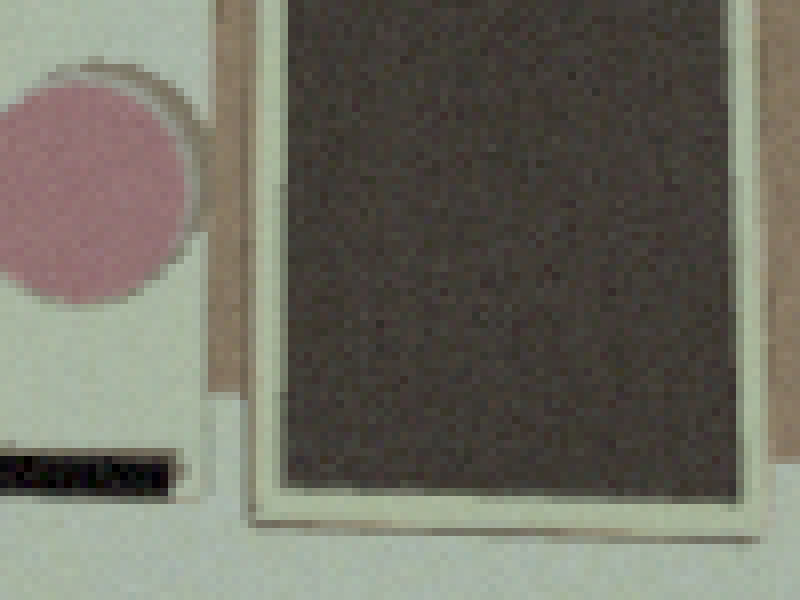

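```bash
cat > fit2.py <<'E'
from h import *
from scipy.optimize import least_squares
P={"t far+y":((264.5,94.5),(274.5,286.7)),"t near+y":((241.7,167.6),(276.4,214.5)),
"d far in":((257.8,94.2),(281.4,289.5)),"d far out":((195.4,76.6),(343.6,291.4)),"d near in":((233.3,173.9),(281.7,210.2)),"d near out":((168.0,153.6),(344.6,211.6))}
B={"t far+y":('t',105,75),"t near+y":('t',-65,75),"d far in":('d',95,83),"d far out":('d',95,233),"d near in":('d',-95,83),"d near out":('d',-95,233)}
X={}
for k,(a,b) in P.items():
    x,e=tri([("top",a),("scene",b)]);X[k]=x;print(k,x.round(4),round(e[0],2))
print('lens',np.linalg.norm(X["t far+y"]-X["t near+y"]),np.linalg.norm(X["d far in"]-X["d near in"]),np.linalg.norm(X["d far out"]-X["d near out"]),np.linalg.norm(X["d far in"]-X["d far out"]),np.linalg.norm(X["d near in"]-X["d near out"]))
def f(p):
    x,y,a,zt,zd,dx,gap=p[:7];c,s=np.cos(a),np.sin(a);r=[]
    for k,(b,lx,ly) in B.items():
        z=zt if b=='t' else zd; lx=lx/1e3+(dx if b=='d' else 0);ly=ly/1e3+(gap if b=='d' else 0)
        W=[x+c*lx-s*ly,y+s*lx+c*ly,z]
        r+=list(proj("top",W)+p[7:9]-P[k][0])+list(proj("scene",W)-P[k][1])
    return np.array(r+[gap/.002, p[7]/1.,p[8]/1.])
r=least_squares(f,[.656,-.085,-.335,.115,.1,.014,0,0,0]);print(r.x.round(4),'diff',(r.x[3]-r.x[4])*1e3);print(r.fun[:-3].reshape(-1,4).round(1))
E
python3 fit2.py
```

```text
t far+y [ 0.778 -0.052  0.125] 1.23
t near+y [0.6194 0.0034 0.1225] 1.4
d far in [ 0.7871 -0.0377  0.1056] 1.05
d far out [0.8344 0.0983 0.1009] 2.33
d near in [0.6097 0.0215 0.1077] 0.91
d near out [0.6589 0.1623 0.1081] 3.0
lens 0.16798209422246532 0.1870414596051925 0.18692865086085886 0.14407971224592764 0.14912533610314116
[ 0.6549 -0.0867 -0.3365  0.1165  0.0986  0.0139  0.004   0.2589 -1.1231] diff 17.869881056918253
[[ 0.1  0.2  1.1  0.5]
 [-1.3 -0.1 -0.   0. ]
 [ 2.   0.4 -1.   0.3]
 [ 0.2 -1.1  2.2  0.2]
 [-0.2  0.9 -0.7 -0. ]
 [-1.   0.8 -1.8  0.2]]
```

Emit:
play_rows([
  [[0,0,0,0,0,0],[0,0,0,0,0,0],[0,0,0,0,0,0],[0,0,0,0,0,0],[0,0,5,0,0,0],[0,0,25,0,0,0],[0,0,60,0,0,0],[0,0,100,0,0,0],[0,0,140,0,0,0],[0,0,180,0,0,0],[10,0,195,0,0,0],[40,0,195,0,0,0],[80,0,195,0,0,0],[120,0,195,0,0,0],[160,0,195,0,0,0],[200,0,195,0,0,0],[230,10,195,0,0,0],[255,15,195,0,0,0],[260,15,195,0,0,0],[260,15,195,0,0,0]],
], jaw=40)

```text
t: 19.42
ee_pos: [0.7454, -0.0328, 0.3447]
orientation: [-179.9, -0.1, 71.2]
ft_force: [-0.1, 0.7, -0.6]
opening: 0.0405
```

```bash
cat > wp.py <<'E'
from h import *
import sys
s=arm.observe();print(s['t'],s['ee_pos'],s['orientation'],np.abs(s['qvel']).max())
save("wrist",sys.argv[1]+".png")
pickle.dump({k:s[k] for k in('ee_pos','orientation')},open(f"pics/{sys.argv[1]}.pkl","wb"))
im=cv2.imread(f"pics/{sys.argv[1]}.png");cv2.imwrite(f"pics/{sys.argv[1]}z.png",cv2.resize(np.clip(im*1.4,0,255).astype(np.uint8),(800,600),interpolation=cv2.INTER_CUBIC))
E
python3 wp.py w4
```

```text
19.4167 [ 0.74535747 -0.03284788  0.34473711] [-1.79916739e+02 -5.15528090e-02  7.12276701e+01] 3.417103710077397
```

View pics/w4z.png

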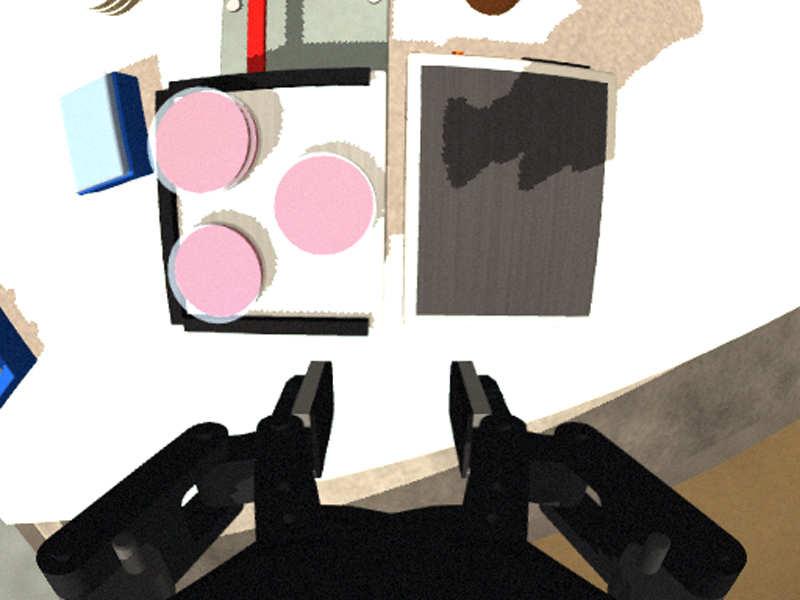

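Emit:
play_rows([
  [[9,28,0,0,0,0],[20,60,0,0,0,0],[29,85,0,0,0,0],[29,85,0,0,0,0],[29,85,0,0,0,0],[29,85,0,0,0,0]],
])

```text
t: 19.97
ee_pos: [0.7728, 0.0499, 0.3467]
orientation: [179.9, 0.1, 71.1]
ft_force: [0.2, -0.1, -0.1]
opening: 0.04
```

```bash
sed -i 's/im\*1.4/im*1.0/' wp.py; python3 wp.py w5
```

```text
19.9667 [0.77276977 0.04992856 0.34668395] [1.79949814e+02 5.20094852e-02 7.11202231e+01] 1.0893207262126792
```

Emit:
play_rows([
  [[-9,-28,0,0,0,0],[-22,-65,0,0,0,0],[-35,-103,0,0,0,0],[-48,-140,0,0,0,0],[-58,-170,0,0,0,0],[-58,-170,0,0,0,0],[-58,-170,0,0,0,0],[-58,-170,0,0,0,0]],
])

```text
t: 20.68
ee_pos: [0.7148, -0.1199, 0.3465]
orientation: [180.0, -0.0, 71.1]
ft_force: [0.1, 0.5, 0.4]
opening: 0.0399
```

```bash
python3 wp.py w6
```

```text
20.6833 [ 0.71483467 -0.11989252  0.34645721] [ 1.79975143e+02 -1.27780722e-02  7.10519826e+01] 2.113059341609664
```

View pics/w5z.png

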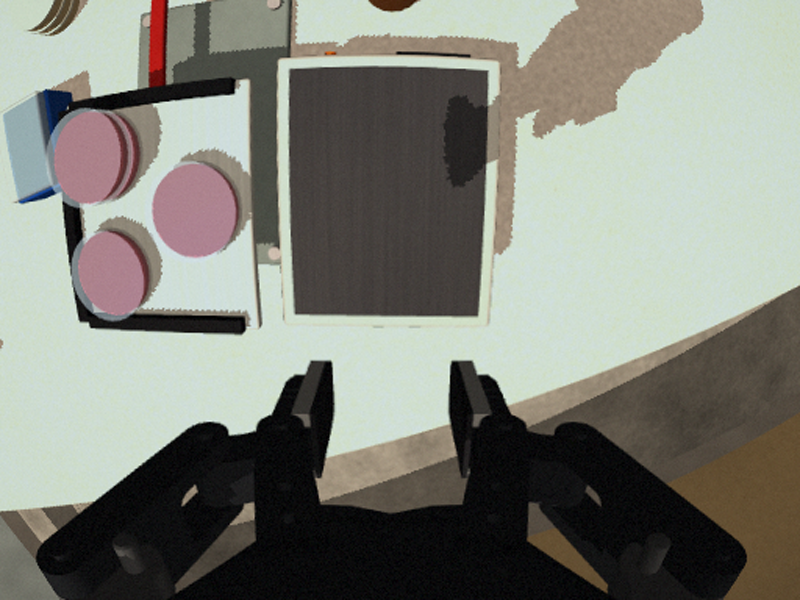

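View pics/w6z.png

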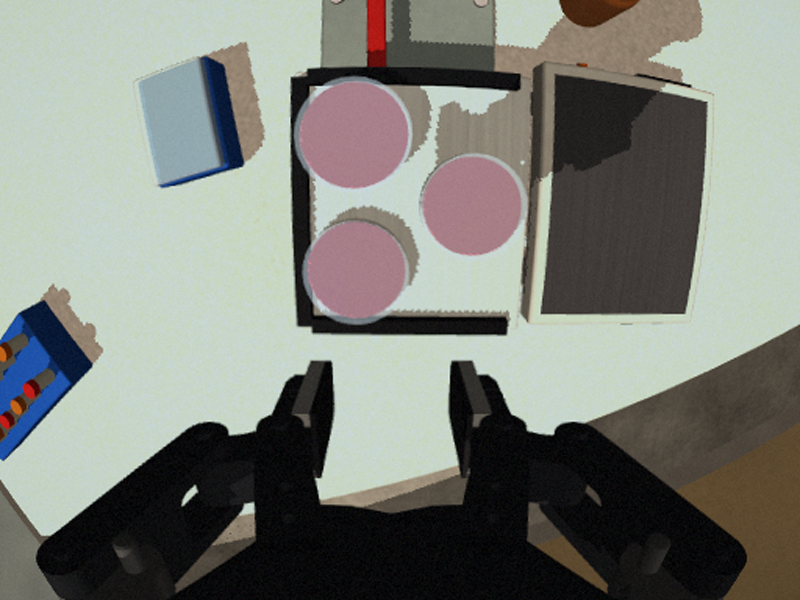

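Run:
```python
import cv2,numpy as np
def crop(f,x0,y0,w,h,s):
    im=cv2.imread(f)[y0:y0+h,x0:x0+w];return cv2.resize(np.clip(im*1.05,0,255).astype(np.uint8),None,fx=s,fy=s,interpolation=cv2.INTER_NEAREST)
# near/far corners around gap for each
a=crop("pics/w5.png",140,25,60,40,6);b=crop("pics/w5.png",140,180,60,40,6)
c=crop("pics/w6.png",320,30,60,40,6);d=crop("pics/w6.png",310,180,60,40,6)
cv2.imwrite("pics/cc.png",np.vstack([np.hstack([a,b]),np.hstack([c,d])]))
a=crop("pics/w5.png",290,25,60,40,6);b=crop("pics/w5.png",290,180,60,40,6)
c=crop("pics/w6.png",420,40,60,40,6);d=crop("pics/w6.png",410,180,60,40,6)
cv2.imwrite("pics/cd.png",np.vstack([np.hstack([a,b]),np.hstack([c,d])]))
```

```text
(no output)
```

View pics/cc.png

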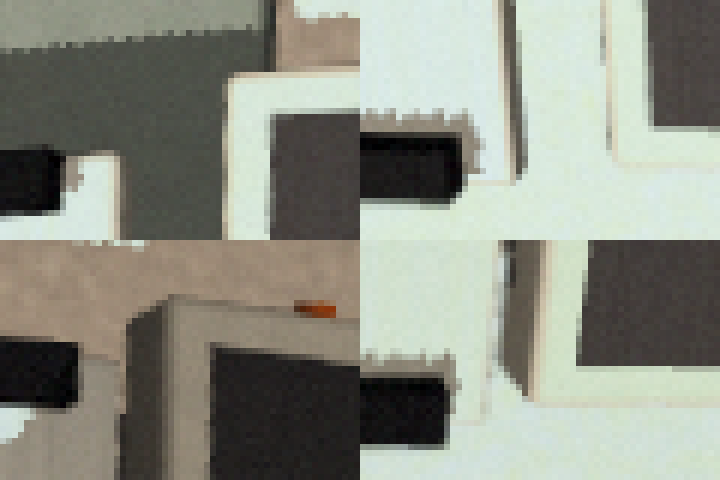

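View pics/cd.png

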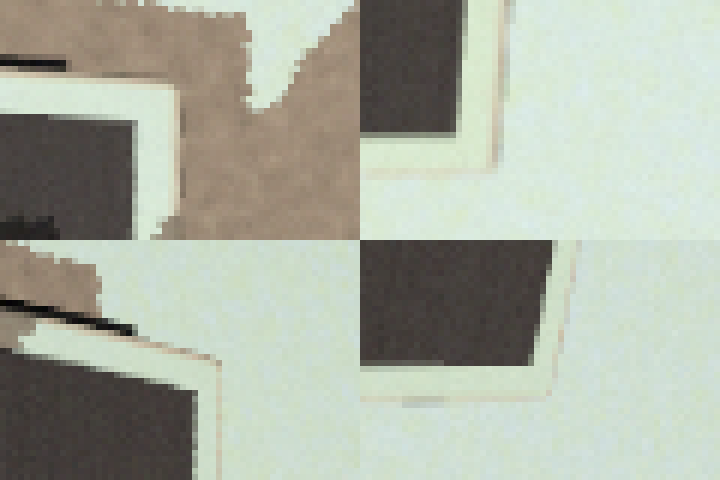

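```bash
cat > fit3.py <<'E'
from h import *
from scipy.optimize import least_squares
S=[pickle.load(open(f"pics/{k}.pkl","rb")) for k in("w5","w6")]
P={"t near":((159.2,50.2),(339.8,49.5)),"t far":((165.3,209.8),(330.8,209.8)),
"d near in":((177.7,36.8),(348.2,39.5)),"d far in":((181.5,206.7),(338.7,206.5)),"d near out":((319.3,38.8),(456.2,59.5)),"d far out":((312,208.2),(441.2,205.7))}
B={"t near":('t',-65,75),"t far":('t',105,75),"d near in":('d',-95,83),"d far in":('d',95,83),"d near out":('d',-95,233),"d far out":('d',95,233)}
def tw(ps):
    A=np.zeros((3,3));b=np.zeros(3);L=[wray(s,p) for s,p in zip(S,ps)]
    for o,d in L: Q=np.eye(3)-np.outer(d,d);A+=Q;b+=Q@o
    X=np.linalg.solve(A,b);return X,np.linalg.norm((np.eye(3)-np.outer(L[0][1],L[0][1]))@(X-L[0][0]))*1e3
X={k:tw(v)[0] for k,v in P.items()}
for k in P: print(k,X[k].round(4),round(tw(P[k])[1],2))
n=lambda a,b:round(np.linalg.norm(X[a]-X[b])*1e3,1)
print(n("t near","t far"),n("d near in","d far in"),n("d near out","d far out"),n("d near in","d near out"),n("d far in","d far out"))
def wproj(pos,R,W):
    Rc=R@TC[:3,:3];o=pos+R@TC[:3,3];d=Rc.T@(W-o);th=np.arctan2(np.hypot(d[0],d[1]),d[2]);return KW[:2,2]+KW[0,0]*th*d[:2]/np.hypot(d[0],d[1])
def f(p):
    x,y,a,zt,zd,dx=p[:6];c,s=np.cos(a),np.sin(a);r=[]
    for i,k0 in enumerate(S):
        q=p[6+6*i:12+6*i];R=Ro.from_rotvec(q[3:]).as_matrix()@Ro.from_euler('xyz',k0['orientation'],degrees=True).as_matrix();pos=k0['ee_pos']+q[:3]
        for k,(b,lx,ly) in B.items():
            lx=lx/1e3+(dx if b=='d' else 0);ly=ly/1e3;W=np.array([x+c*lx-s*ly,y+s*lx+c*ly,zt if b=='t' else zd])
            r+=list(wproj(pos,R,W)-P[k][i])
        r+=list(q[:3]/.001*.5)+list(q[3:]/.003*.5)
    return np.array(r)
r=least_squares(f,np.r_[.656,-.085,-.335,.115,.1,.014,np.zeros(12)])
print(r.x.round(4),'diff',(r.x[3]-r.x[4])*1e3);print(r.fun.reshape(2,-1)[:,:12].reshape(2,6,2).round(1).tolist())
J=r.jac;cov=np.linalg.inv(J.T@J);v=np.zeros(18);v[3]=1;v[4]=-1;print('sd mm per px',np.sqrt(v@cov@v)*1e3)
E
python3 fit3.py
```

```text
t near [0.6211 0.0058 0.1245] 0.26
t far [ 0.7794 -0.0502  0.1244] 0.03
d near in [0.6109 0.025  0.1071] 0.18
d far in [ 0.7866 -0.0375  0.1072] 0.01
d near out [0.66   0.1642 0.105 ] 0.39
d far out [0.837  0.1018 0.1051] 0.08
168.0 186.5 187.6 147.6 148.2
[ 6.577e-01 -8.360e-02 -3.417e-01  1.214e-01  1.036e-01  1.330e-02
 -1.000e-04  3.000e-04 -8.000e-04 -2.300e-03 -3.000e-04  1.000e-04
  1.000e-04 -3.000e-04  8.000e-04 -5.000e-03  1.600e-03 -3.000e-04] diff 17.85006248094992
[[[3.7, -0.8], [3.2, 0.4], [-2.4, -0.3], [-2.1, 0.8], [-1.0, -1.2], [-1.5, 1.0]], [[3.2, 0.5], [2.8, 0.0], [-2.9, -1.0], [-2.7, 0.5], [-0.3, -0.5], [-0.7, 0.6]]]
sd mm per px 1.7906011121593663
```

```bash
cat >> fit3.py <<'E'
for q in [((184.8,43.7),(355,47.3)),((187.8,200.7),(345.7,200.3)),((312.3,44.7),(452.3,64.5)),((305.7,202),(438.3,200.5))]: print('mat',*tw(q))
E
python3 fit3.py | grep mat
```

```text
mat [0.62105374 0.02964276 0.10709611] 0.03806698530987816
mat [ 0.78222352 -0.02775616  0.10710418] 0.08297148586878413
mat [0.66472435 0.15419717 0.10684342] 0.16981880030059054
mat [0.82670121 0.09669822 0.1068675 ] 0.1932129148287979
```

Emit:
play_rows([
  [[-20,8,0,0,0,0],[-55,20,0,0,0,0],[-92,30,0,0,0,0],[-130,42,0,0,0,0],[-168,52,0,0,0,0],[-205,62,0,0,0,0],[-232,68,0,0,0,0],[-232,68,0,0,0,0],[-232,68,-30,0,0,0],[-232,68,-70,0,0,0],[-232,68,-110,0,0,0],[-232,68,-150,0,0,0],[-232,68,-180,0,0,0],[-232,68,-195,0,0,0],[-232,68,-195,0,0,0],[-232,68,-195,0,0,0]],
])

```text
t: 22.07
ee_pos: [0.4835, -0.0496, 0.1508]
orientation: [-179.9, -0.0, 71.3]
ft_force: [-0.5, -0.3, 0.5]
opening: 0.0403
```

```bash
python3 wp.py w7; python3 trk.py t
```

```text
22.0667 [ 0.48348208 -0.04963123  0.15082742] [-1.79926455e+02 -2.46207179e-02  7.12872466e+01] 2.0384283145987228
t 22.117 ee [ 0.4842 -0.0498  0.1518] F [-0.8  0.9 -0.4]
F_open -0.4
scene drop 62.9 ncc 0.994
top drop 63.1 ncc 0.931
```

View pics/w7z.png

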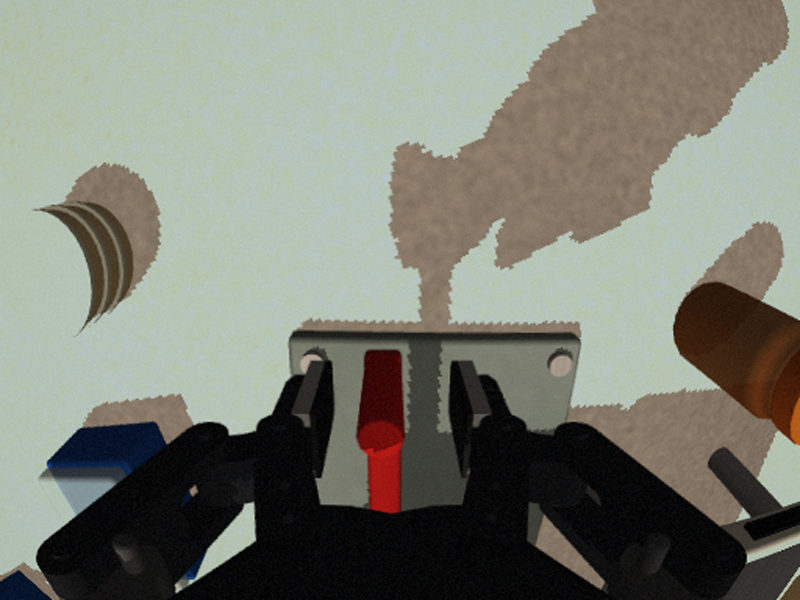

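Emit:
play_rows([
  [[-0.7,-2,0,0,0,0],[-0.7,-2,0,0,0,0],[-0.7,-2,0,0,0,0],[-0.7,-2,0,0,0,0],[-0.7,-2,0,0,0,0],[-0.7,-2,0,0,0,0],[-0.7,-2,0,0,0,0],[-0.7,-2,0,0,0,0]],
], jaw=13, grip_force=20)

```text
t: 22.88
ee_pos: [0.483, -0.0528, 0.1513]
orientation: [180.0, -0.0, 71.2]
ft_force: [-1.4, 1.3, 6.0]
opening: 0.0132
```

```bash
python3 trk.py u
```

```text
t 22.883 ee [ 0.483  -0.0528  0.1513] F [-1.4  1.3  6. ]
F_open -0.4
scene drop 63.0 ncc 0.994
top drop 63.1 ncc 0.932
```

Emit:
play_rows([
  [[-0.8,-2.4,0,0,0,0.017],[-1.5,-4.8,0,0,0,0.035],[-2.2,-7.3,0,0,0,0.052],[-2.8,-9.7,0,0,0,0.07],[-2.8,-9.7,0,0,0,0.07],[-2.8,-9.7,0,0,0,0.07],[-2.8,-9.7,0,0,0,0.07],[-2.8,-9.7,0,0,0,0.07],[-2.8,-9.7,0,0,0,0.07],[-2.8,-9.7,0,0,0,0.07]],
])

```text
t: 23.82
ee_pos: [0.4802, -0.0621, 0.1513]
orientation: [180.0, -0.0, 75.2]
ft_force: [-0.3, 2.0, 6.3]
opening: 0.0132
```

```bash
python3 trk.py v
```

```text
t 23.817 ee [ 0.4802 -0.0621  0.1513] F [-0.3  2.   6.3]
F_open -1.6
scene drop 67.7 ncc 0.994
top drop 68.2 ncc 0.926
```

Emit:
play_rows([
  [[0,0,0,0,0,0],[0,0,0,0,0,0],[0,0,0,0,0,0],[0,0,0,0,0,0],[0,0,0,0,0,0],[0,0,0,0,0,0],[0,0,0,0,0,0],[0,0,0,0,0,0],[0,0,0,0,0,0],[0,0,0,0,0,0],[0,0,0,0,0,0]],
])

```text
t: 24.83
ee_pos: [0.4802, -0.0621, 0.1513]
orientation: [180.0, -0.0, 75.2]
ft_force: [-1.4, 2.5, 6.7]
opening: 0.0135
```

```bash
python3 trk.py x
```

```text
t 24.833 ee [ 0.4802 -0.0621  0.1513] F [-1.4  2.5  6.7]
F_open -1.4
scene drop 76.1 ncc 0.994
top drop 76.1 ncc 0.921
```

Emit:
play_rows([
  [[0.8,3.2,0,0,0,-0.022],[1.7,6.4,0,0,0,-0.044],[2.7,9.6,0,0,0,-0.066],[3.8,12.8,0,0,0,-0.088],[4.9,15.7,0,0,0,-0.11],[4.9,15.7,0,0,0,-0.11],[4.9,15.7,0,0,0,-0.11],[4.9,15.7,0,0,0,-0.11]],
])

```text
t: 25.6
ee_pos: [0.4843, -0.0484, 0.151]
orientation: [-180.0, 0.2, 68.8]
ft_force: [-3.0, -5.0, 8.3]
opening: 0.0135
```

```bash
python3 trk.py y; python3 trk.py z
```

```text
t 25.6 ee [ 0.4843 -0.0484  0.151 ] F [-3.  -5.   8.3]
F_open 5.8
scene drop 78.8 ncc 0.994
top drop 78.8 ncc 0.920
t 25.7 ee [ 0.4844 -0.0484  0.1511] F [-2.6 -5.5  7.9]
F_open 6.1
scene drop 78.8 ncc 0.994
top drop 78.8 ncc 0.920
```

Emit:
play_rows([
  [[1,2.7,0,0,0,-0.02],[2.2,5.5,0,0,0,-0.04],[3.4,8.3,0,0,0,-0.06],[4.6,11.1,0,0,0,-0.08],[5.9,13.8,0,0,0,-0.1],[7.2,16.5,0,0,0,-0.12],[8.7,19.2,0,0,0,-0.14],[10.1,21.8,0,0,0,-0.16],[11.6,24.4,0,0,0,-0.18],[13.2,26.9,0,0,0,-0.2],[14.8,29.5,0,0,0,-0.22],[16.4,32,0,0,0,-0.24],[16.4,32,0,0,0,-0.24],[16.4,32,0,0,0,-0.24]],
])

```text
t: 26.97
ee_pos: [0.5001, -0.017, 0.1508]
orientation: [-180.0, 0.2, 55.0]
ft_force: [-3.2, -5.9, 8.0]
opening: 0.0132
```

```bash
python3 trk.py aa
```

```text
t 26.967 ee [ 0.5001 -0.017   0.1508] F [-3.2 -5.9  8. ]
F_open 6.7
scene drop 78.9 ncc 0.995
top drop 78.6 ncc 0.734
```

Emit:
play_rows([
  [[0.6,0.8,0,0,0,-0.007],[1.2,1.6,0,0,0,-0.013],[1.7,2.4,0,0,0,-0.02],[2.3,3.2,0,0,0,-0.027],[2.3,3.2,0,0,0,-0.027]],
])

```text
t: 27.48
ee_pos: [0.5021, -0.0141, 0.1507]
orientation: [-180.0, 0.3, 53.4]
ft_force: [-6.0, -7.5, 9.0]
opening: 0.0134
```

Emit:
play_rows([
  [[0.6,0.8,0,0,0,-0.007],[1.2,1.6,0,0,0,-0.013],[1.2,1.6,0,0,0,-0.013]],
])

```text
t: 27.73
ee_pos: [0.5032, -0.0125, 0.1507]
orientation: [-180.0, 0.3, 52.7]
ft_force: [-5.7, -6.8, 9.7]
opening: 0.0133
```

Emit:
play_rows([
  [[0.6,0.8,0,0,0,-0.007],[1.2,1.6,0,0,0,-0.013],[1.2,1.6,0,0,0,-0.013]],
])

```text
t: 27.98
ee_pos: [0.5043, -0.0109, 0.1506]
orientation: [-180.0, 0.3, 52.0]
ft_force: [-5.9, -8.1, 9.3]
opening: 0.0134
```

Emit:
play_rows([
  [[0.6,0.8,0,0,0,-0.007],[1.2,1.6,0,0,0,-0.013],[1.2,1.6,0,0,0,-0.013]],
])

```text
t: 28.23
ee_pos: [0.5055, -0.0093, 0.1506]
orientation: [-180.0, 0.3, 51.2]
ft_force: [-6.5, -6.4, 9.2]
opening: 0.0134
```

Emit:
play_rows([
  [[0.6,0.8,0,0,0,-0.007],[1.2,1.6,0,0,0,-0.013],[1.2,1.6,0,0,0,-0.013]],
])

```text
t: 28.48
ee_pos: [0.5064, -0.008, 0.1505]
orientation: [-180.0, 0.4, 50.5]
ft_force: [-6.8, -9.3, 10.5]
opening: 0.0136
```

Emit:
play_rows([
  [[0.6,0.8,0,0,0,-0.007],[1.2,1.6,0,0,0,-0.013],[1.2,1.6,0,0,0,-0.013]],
])

```text
t: 28.73
ee_pos: [0.5069, -0.0074, 0.1503]
orientation: [-179.9, 0.5, 49.7]
ft_force: [-9.6, -11.3, 11.4]
opening: 0.0135
```

Emit:
play_rows([
  [[0.3,0.4,0,0,0,-0.003],[0.6,0.8,0,0,0,-0.006],[0.6,0.8,0,0,0,-0.006],[0.6,0.8,0,0,0,-0.006]],
])

```text
t: 29.07
ee_pos: [0.5071, -0.0071, 0.1502]
orientation: [-179.9, 0.5, 49.3]
ft_force: [-10.5, -12.6, 12.9]
opening: 0.0135
```

Emit:
play_rows([
  [[-1.2,-1.6,0,0,0,0],[-2.4,-3.2,0,0,0,0],[-2.4,-3.2,0,0,0,0]],
])

```text
t: 29.32
ee_pos: [0.5062, -0.0085, 0.1507]
orientation: [-180.0, 0.3, 49.4]
ft_force: [-5.1, -7.4, 7.4]
opening: 0.0133
```

Emit:
play_rows([
  [[0,0,0,0,0,0],[0,0,0,0,0,0],[0,0,0,0,0,0],[0,0,0,0,0,0],[0,0,0,0,0,0],[0,0,20,0,0,0],[0,0,55,0,0,0],[0,0,95,0,0,0],[0,0,135,0,0,0],[0,0,175,0,0,0],[0,0,195,0,0,0],[0,0,195,0,0,0]],
], jaw=40)

```text
t: 30.32
ee_pos: [0.5095, -0.0052, 0.351]
orientation: [179.6, -0.3, 49.5]
ft_force: [0.7, 0.2, -0.3]
opening: 0.0401
```

```bash
python3 trk.py ab; python3 wp.py w8
```

```text
t 30.317 ee [ 0.5095 -0.0052  0.351 ] F [ 0.7  0.2 -0.3]
F_open -0.5
scene drop 78.8 ncc 0.995
top drop 79.0 ncc 0.340
30.4167 [ 0.5078777  -0.0059343   0.34656768] [ 1.79910356e+02 -5.55103234e-02  4.94963074e+01] 2.3892675571617525
```

View pics/w8z.png

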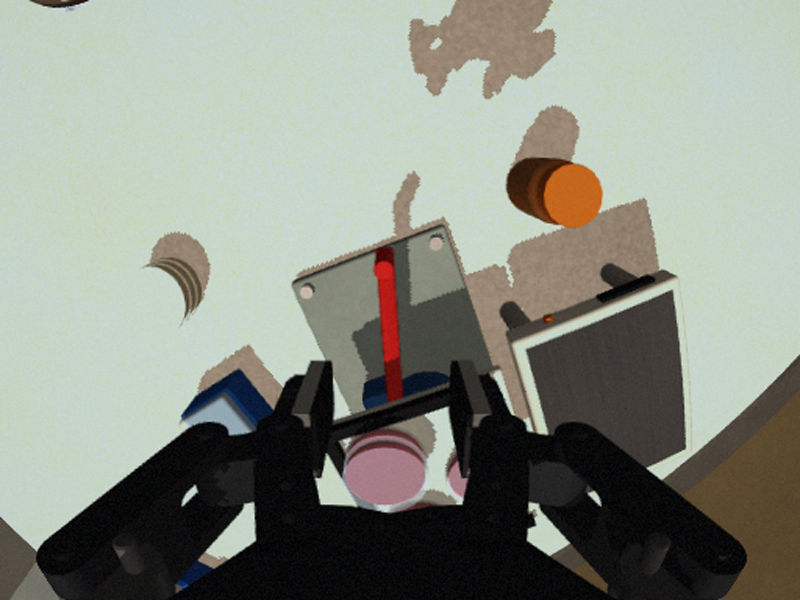

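Emit:
play_rows([
  [[25,5,0,0,0,0.05],[60,12,0,0,0,0.1],[98,20,0,0,0,0.15],[136,28,0,0,0,0.2],[174,36,0,0,0,0.25],[212,45,0,0,0,0.3],[248,52,0,0,0,0.35],[265,56,0,0,0,0.377],[265,56,0,0,0,0.377],[265,56,0,0,0,0.377],[265,56,0,0,0,0.377],[265,56,0,0,0,0.377]],
])

```text
t: 31.47
ee_pos: [0.7719, 0.0496, 0.3457]
orientation: [-180.0, 0.0, 71.1]
ft_force: [-0.1, -0.4, 1.2]
opening: 0.0399
```

```bash
python3 wp.py w9
```

```text
31.4667 [0.77188111 0.04964475 0.34566753] [-1.79967303e+02  4.37979678e-02  7.10839405e+01] 0.833178436605325
```

Emit:
play_rows([
  [[-9,-28,0,0,0,0],[-22,-65,0,0,0,0],[-35,-103,0,0,0,0],[-48,-140,0,0,0,0],[-58,-170,0,0,0,0],[-58,-170,0,0,0,0],[-58,-170,0,0,0,0],[-58,-170,0,0,0,0],[-58,-170,0,0,0,0]],
])

```text
t: 32.27
ee_pos: [0.7146, -0.1183, 0.3464]
orientation: [180.0, -0.1, 71.2]
ft_force: [-0.6, 0.4, 0.1]
opening: 0.0401
```

```bash
python3 wp.py w10
```

```text
32.2667 [ 0.71459612 -0.11829859  0.34642742] [ 1.79981456e+02 -5.68693300e-02  7.12086454e+01] 0.7670572761425326
```

View pics/w9z.png

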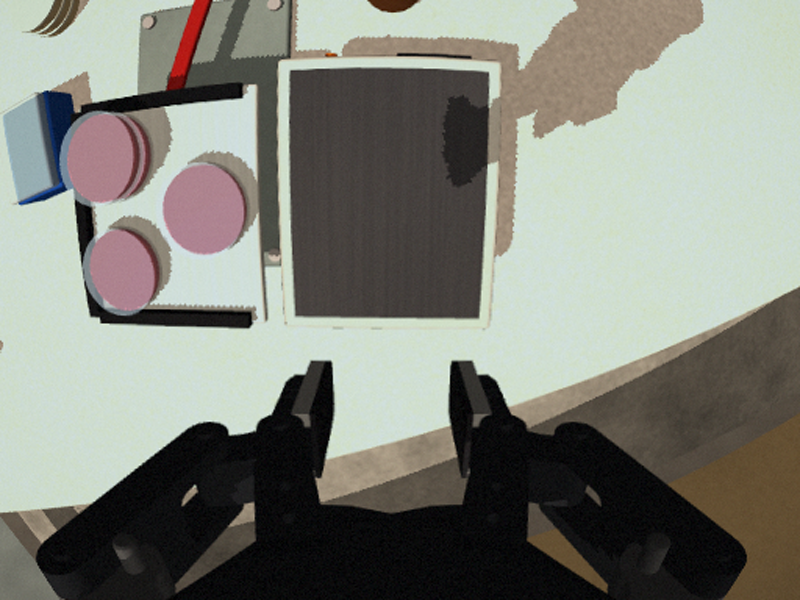

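View pics/w10z.png

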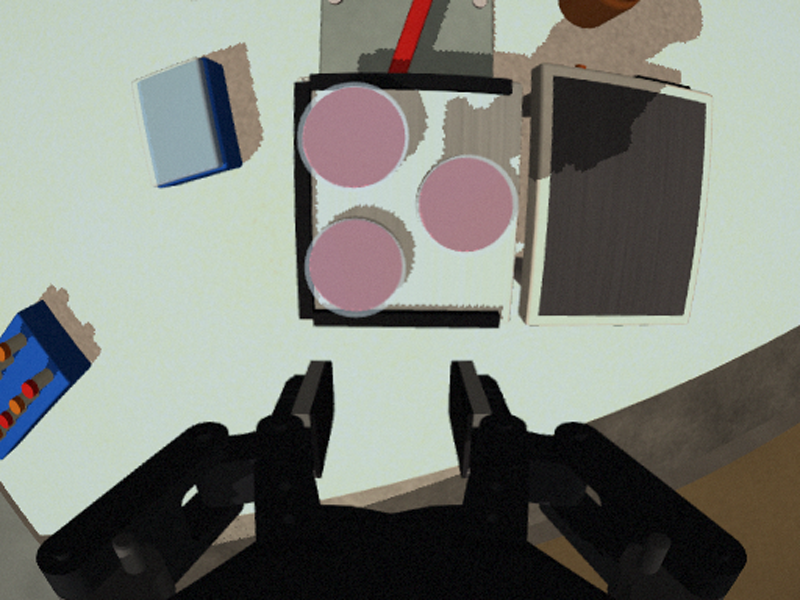

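Run:
```python
import cv2,numpy as np
def crop(f,x0,y0,w,h,s):
    im=cv2.imread(f)[y0:y0+h,x0:x0+w];return cv2.resize(np.clip(im*1.05,0,255).astype(np.uint8),None,fx=s,fy=s,interpolation=cv2.INTER_NEAREST)
a=crop("pics/w9.png",140,25,60,40,6);b=crop("pics/w9.png",140,180,60,40,6)
c=crop("pics/w10.png",310,30,60,40,6);d=crop("pics/w10.png",310,180,60,40,6)
cv2.imwrite("pics/ce.png",np.vstack([np.hstack([a,b]),np.hstack([c,d])]))
```

```text
(no output)
```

View pics/ce.png

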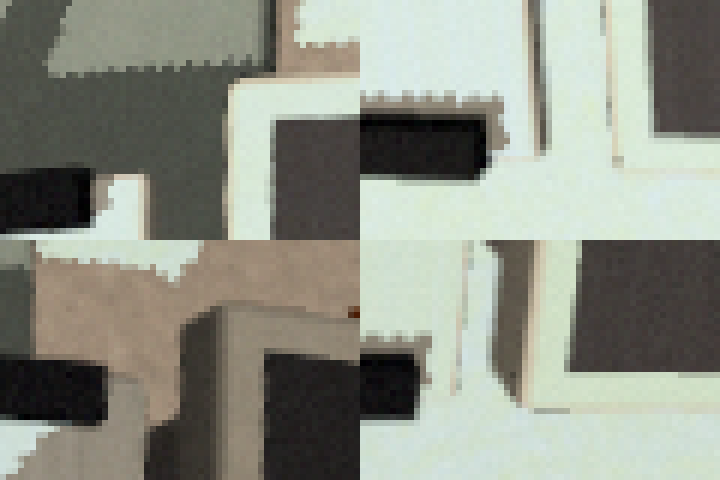

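Run:
```python
from h import *
S=[pickle.load(open(f"pics/{k}.pkl","rb")) for k in("w9","w10")]
def tw(ps):
    A=np.zeros((3,3));b=np.zeros(3);L=[wray(s,p) for s,p in zip(S,ps)]
    for o,d in L: Q=np.eye(3)-np.outer(d,d);A+=Q;b+=Q@o
    X=np.linalg.solve(A,b);return X.round(4),round(np.linalg.norm((np.eye(3)-np.outer(L[0][1],L[0][1]))@(X-L[0][0]))*1e3,2)
for k,v in {"t near":((164,53.5),(334,51.5)),"t far":((169.5,205.7),(325.8,205.3)),"d near":((177.7,37.8),(346.2,40.5)),"d far":((181.7,207.5),(337.8,207.5)),"m near":((185,44.3),(353.5,48)),"m far":((188,201.8),(344.5,201.7))}.items(): print(k,*tw(v))
```

```text
t near [0.6204 0.006  0.1077] 0.94
t far [ 0.7793 -0.05    0.108 ] 0.0
d near [0.6107 0.0245 0.1057] 0.26
d far [ 0.7859 -0.0371  0.1088] 0.37
m near [0.6207 0.0296 0.1064] 0.13
m far [ 0.7821 -0.0277  0.1081] 0.32
```

Run:
```python
from h import *
s=pickle.load(open("pics/w8.pkl","rb"));print(watz(s,(383/1.5625-.3,269/1.5625-.3),.112))
n=arm.observe();print(n['t'],n['ft_force'],n['qvel'])
im=save("scene","scene_end.png")
import trk
print(trk.drop("scene",trk.load("pics/scene_end.png")))
print(arm.job_done())
```

```text
[ 0.50422088 -0.01036335  0.112     ]
32.3167 [ 0.06625023 -0.28039984 -0.51447564] [-0.40097573  0.39533429  0.23657311 -0.27997057  0.15020727  0.04264917
  0.10780851]
(np.float64(81.22712927983855), np.float32(0.35690922))
the job is handed in; nothing more can be done
None
```

I lowered the tray to about the deck's level, shut the valve against its stop, let go of the lever and handed the job in at about 32 s. No verdict was reported.

- **Sinking:** the tray began to move after about 38 mm of lever travel. I let it sink at 8 to 11 mm/s in two stages. After 63 mm I stopped it, released the lever and re-measured the level. The final drop was 78.8 mm.
- **Shutting:** I turned the lever clockwise until each 2 mm step moved it only 0.7 mm. The force rose from about 10 N to 16 N at the post. I then eased off, opened the jaws and lifted clear.
- **Level:** two wrist views put the tray at about 108 mm and the deck at about 107 mm, against the 6 mm allowance. Single points on the deck varied between 106 and 109 mm. The scene-camera drop did not change by more than 0.1 mm while I was closing the valve.
- **Bystanders:** the bottle, tip box and dish stack look undisturbed in the last pictures. I only judged that by eye.

**Checks that failed or disagreed:**
- The last scene-camera tracking check gave 81.2 mm with a very poor match (0.36). The arm was parked over the tray by then, so I ignored that reading.
- After release, the wrist picture put the post about 2 to 3 mm back from where the gripper last held it. That is about what I expect from the lever's spring-back and picture error, but I did not check further that it stayed within 5 mm of the stop.

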